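# Stand the fallen varnish bottles up and close the row

## Robot

A 6-joint arm with a two-finger parallel gripper is mounted at the origin on the work surface. World frame = base frame: x ahead of the robot, y to its left, z up, the work surface at z = 0. Lengths are in mm, angles in rad, forces in N, time in s.
With the tool pointing down it reaches from about 250 to 800 mm from the base axis. Payload 8.5 kg.
Tool frame: the origin (TCP) lies between the finger pads; the fingertips stand 14 mm ahead of it and the grasp point (between the pads) lies 5 mm behind it; z points along the fingers, y is the direction in which the jaws open and shut (so a half turn about z gives the same grasp; the last joint's range is limited). The gripper opens to 85 mm and grips with 20 to 120 N. Pads are 22 mm wide; open, the fingers measure 114 mm over their backs; the gripper's body (76 mm by 85 mm) begins 54 mm behind the grasp point. The pads swing forward as they close: fully open they stand 13 mm farther back than shut.
Start: joints at [-1.244, 0.238, -0.013, 1.319, 0, 1.571], TCP at [168.517, -497.174, 245.276] pointing down, gripper open.
Joint ranges: [-2.66, 2.66], [-1.03, 1.9], [-1.14, 1.46], [-1.82, 2.27], [-1.45, 1.34], [-3.14, 3.14]. Speed limits (rad/s): [2.22, 2.22, 2.79, 3.14, 3.14, 3.14].

## Interface

Orientations are given as a unit quaternion [x, y, z, w].
In Python, from bench import arm gives the robot as it stands.
- The arm moves only by the tool move_arm, never from a script. Its argument "plan" is a list of rows, each a list of 2 entries, a list of its own where there are three numbers: the shift along the tool's x, y, z in cm, then the turn, a rotation vector about the tool's x, y, z in degrees. In form: [[[x, y, z], [ax, ay, az]], ...]. A call has 1 to 10 rows; each row shifts and turns the commanded pose from where the row before left it, along the tool's axes as they then stand; what a row does not reach is not made up. A row lasts 1/10 s, in which the tool goes at most 50 mm and 8.59 degrees, less where a joint would pass 70% of its speed; a pose out of reach is approached as far as the arm can. A call is refused whole if a number of a shift passes 5 or a number of a turn 8.59, either way. A call with a gripper value outside its range is refused whole. "gripper" is the closure, from 0 (fully open) to 1 (shut), set as the call begins (left out, the last holds). The fingers move at their own pace and stop on an object; "grip_force" is the grip in N (left out, the last holds). Time passes only in rows, so rows that do not move let the fingers close. It gives the time, the measured TCP pose, the force and the opening at its end, in the units of the state.
- arm.get_obs(): the state, without advancing time (a new reading comes with each control period).
- arm.get_image(name): name is "side" or "top" or "wrist"; returns a dict with "frame" (420x560x3 uint8, red, green, blue), "vertical_fov" (degrees; the focal length in pixels is half the picture's height over the tangent of half this angle, whatever the lens; pixels are square), "cx", "cy" (the principal point, pixels), "T" (4x4, takes a point from camera to world coordinates); the wrist camera has in their place "hand_eye" (4x4, takes a point from camera to tool coordinates, whose origin is the TCP and whose axes are the flange's). Camera axes: x right, y down, z forward; pixel columns grow to the right and rows downward; lengths in mm; the calibration is good to about 2 mm. The wrist camera is an equidistant fisheye: a pixel r from the principal point sees the ray r / f radians off the axis. A picture is of the moment at which its call begins: read the wrist's pose just before it. There is no depth.
- arm.close_job(): hands the job in, once; it reports no verdict.
The state is a dict: "clock": time; "joints": joint angles; "joint_vel": joint speeds; "effort": joint torques, N m; "ee_pos": TCP position; "ee_rot": TCP orientation; "wrist_force": force on the tool from outside, world axes, zero at the start; "torque": the same for the moment, N m; "opening": finger opening in mm.
Only numpy, scipy, OpenCV 4.12 (cv2) and the standard library are available. Lean on these libraries where they do the work, as an engineer would, in place of code of your own. Each camera call takes 0.05 s, during which the arm holds its last target.

## Task

Two of the four varnish bottles have tipped over the low front rail of the bottle lane. Stand both of them upright on the lane's floor between front rail and back board, and only when all four stand, slide the follower up behind the row until the bottles stand close together against the end stop with no gaps left. Do not knock over or lift out the standing bottles, and leave the other things on the bench where they are.

Things in the scene. Friction and masses are not known exactly. Their poses are not given: they have to be found in the camera images.
- rack: bottle lane: fixed wooden rack 100 x 400 mm. Origin under its centre; y runs along the lane, x across it, away from the robot. Lane floor 10 mm above the table; front rail (robot side, top 32 mm above the table, inner face at x = -33 mm) and back board (top 66 mm, face at x = +33 mm), both 12 mm thick. End stop 80 mm high, its inner face at y = +180 mm; at y = -192 mm a lip 28 mm high
- follower (a joint): travel (m) of the follower, a black block 60 wide x 36 long x 46 mm high that slides in the lane from the open end towards the end stop. At 0 its pushing face is at y = -124 mm of the rack, and the value grows towards the end stop (up to 0.11 m); the face touches the last bottle of a closed row of four at about 0.080
- follower_post (a point): top centre of the follower's upright steel post with a red tip: 20 mm thick, rising from the block to 135 mm above the table. It moves with the follower and lies 24 mm behind the pushing face
- bottle_red: red-capped amber square glass bottle lying tipped over the lane's low front rail at the start, its neck towards the robot, about 60 degrees off upright (body 56 x 56 mm and 86 mm high, round shoulder and neck 24 mm wide, round cap 32 mm wide and 30 mm high, 140 mm high over all, about 0.25 kg). Origin on the axis 21.9 mm above the underside; z runs along the axis from the base to the cap.
- bottle_white: white-capped green square glass bottle standing in the lane at the start (body 56 x 56 mm and 86 mm high, round shoulder and neck 24 mm wide, round cap 32 mm wide and 30 mm high, 140 mm high over all, about 0.25 kg). Origin on the axis 21.9 mm above the underside; z runs along the axis from the base to the cap.
- bottle_blue: blue-capped amber square glass bottle lying tipped over the lane's low front rail at the start, its neck towards the robot, about 60 degrees off upright (body 56 x 56 mm and 86 mm high, round shoulder and neck 24 mm wide, round cap 32 mm wide and 30 mm high, 140 mm high over all, about 0.25 kg). Origin on the axis 21.9 mm above the underside; z runs along the axis from the base to the cap.
- bottle_black: black-capped green square glass bottle standing in the lane at the start (body 56 x 56 mm and 86 mm high, round shoulder and neck 24 mm wide, round cap 32 mm wide and 30 mm high, 140 mm high over all, about 0.25 kg). Origin on the axis 21.9 mm above the underside; z runs along the axis from the base to the cap.
- jar: clear jar with a brass-coloured lid, 72 mm wide, 85 mm high, beside the lane; origin under its centre; a bystander
- tin: metal tin with a paper label, 68 mm wide, 90 mm high; origin under its centre; a bystander
- sander: cork sanding block 110 x 65 x 35 mm; origin under its centre; a bystander
- tape: yellow ring (tape roll core) 96 mm wide, 24 mm high; origin under its centre; a bystander

How it is judged:
By the outcome, as a careful person would: the job done as asked, in the order asked, and still so for the second after the job is handed in, with the robot touching nothing.
It also fails if it takes over 70 s, if anything falls off the work surface, if the arm or the gripper's body presses on something with over 40 N, if the wrist force passes 120 N, or if a joint passes its speed limit or range.

## Working session

There is one attempt and no reset: what is moved stays moved. The work goes in short steps, Python scripts to look and compute and a tool call to move; the robot and the scene stay as the last step left them, time stands still between calls to the robot, and variables do not carry over. Pictures are saved under pics/ and viewed, and the job is handed in when it is done.

Besides the shell and the picture viewer there is one more tool, called after "Request:" as name(argument=value, ...) on one line, values as JSON. move_arm: Moves the arm, as the interface text tells. Its arguments: {"type":"object","properties":{"plan":{"type":"array"},"gripper":{"type":"number"},"grip_force":{"type":"number"}},"required":["plan"]}

```bash
ls -la; mkdir -p pics; python3 - <<'E'
from bench import arm
import cv2, numpy as np
o=arm.get_obs(); print({k:np.round(v,3) for k,v in o.items()})
for n in ("side","top","wrist"):
    im=arm.get_image(n)
    cv2.imwrite(f"pics/{n}0.png",im["frame"][:,:,::-1])
    print(n,im["vertical_fov"],im["cx"],im["cy"],np.round(im.get("T",im.get("hand_eye")),4).tolist())
E
```

```text
total 12
drwxr-xr-x  3 agent agent 4096 Dec  5 17:46 .
drwxr-xr-x 23 root  root  4096 Dec  5 17:46 ..
drwxr-xr-x  2 agent agent 4096 Dec  5 17:46 pics
{'clock': np.float64(0.0), 'joints': array([-1.244,  0.239, -0.014,  1.319, -0.   ,  1.571]), 'joint_vel': array([-0.001,  0.001,  0.001, -0.002,  0.   , -0.001]), 'effort': array([-1.0000e-03, -5.3878e+01,  3.4644e+01,  1.8000e-02, -0.0000e+00,
       -0.0000e+00]), 'ee_pos': array([ 168.394, -496.842,  244.687]), 'ee_rot': array([ 0.987,  0.163, -0.   , -0.001]), 'wrist_force': array([-0.595, -0.55 , -0.03 ]), 'torque': array([ 0.012,  0.041, -0.05 ]), 'opening': np.float64(85.635)}
side 54.48551097929508 283.1013526526541 212.1027516956349 [[-0.9573, -0.1886, 0.2193, 249.8056], [-0.2886, 0.673, -0.6811, 721.0943], [-0.0192, -0.7152, -0.6986, 843.1543], [0.0, 0.0, 0.0, 1.0]]
top 48.0294630853267 268.77796398010867 217.298380910887 [[0.0061, -0.99, 0.1408, 323.7601], [-1.0, -0.005, 0.0082, -6.5109], [-0.0074, -0.1409, -0.99, 1297.9032], [0.0, 0.0, 0.0, 1.0]]
wrist 65.70646984690485 277.264100581272 205.10520937916908 [[0.0008, -0.9553, -0.2956, 75.0743], [1.0, 0.0008, 0.0001, 0.7752], [0.0001, -0.2956, 0.9553, -127.6858], [0.0, 0.0, 0.0, 1.0]]
```

View pics/side0.png

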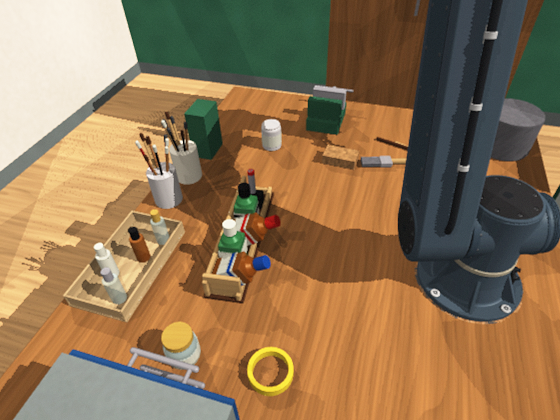

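View pics/top0.png

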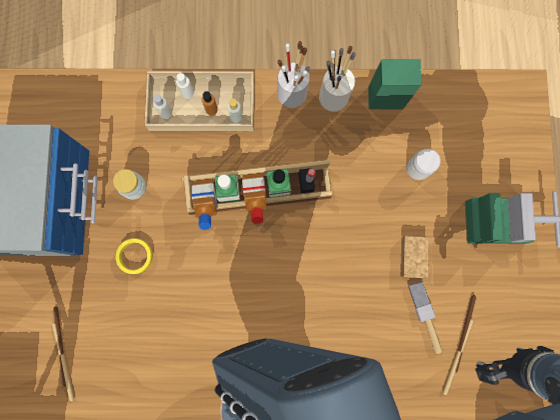

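View pics/wrist0.png

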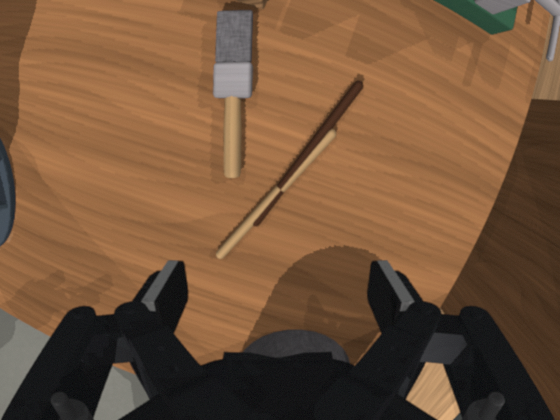

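```bash
cat > h.py <<'E'
import numpy as np, cv2, json
from scipy.spatial.transform import Rotation as R
from bench import arm
def grab(n):
    o=arm.get_obs()
    im=arm.get_image(n)
    im["f"]=210/np.tan(np.radians(im["vertical_fov"]/2))
    if n=="wrist":
        Tt=np.eye(4);Tt[:3,:3]=R.from_quat(o["ee_rot"]).as_matrix();Tt[:3,3]=o["ee_pos"]
        im["T"]=Tt@im["hand_eye"]; im["fish"]=True
    else: im["fish"]=False
    return im
def proj(im,P):
    P=np.atleast_2d(P); Ti=np.linalg.inv(im["T"])
    c=P@Ti[:3,:3].T+Ti[:3,3]
    if im["fish"]:
        r=np.hypot(c[:,0],c[:,1]); th=np.arctan2(r,c[:,2]); s=np.where(r>1e-9,im["f"]*th/np.maximum(r,1e-9),0)
        return np.c_[im["cx"]+c[:,0]*s, im["cy"]+c[:,1]*s]
    return np.c_[im["cx"]+im["f"]*c[:,0]/c[:,2], im["cy"]+im["f"]*c[:,1]/c[:,2]]
def ray(im,u,v):
    x=(u-im["cx"])/im["f"];y=(v-im["cy"])/im["f"]
    if im["fish"]:
        th=np.hypot(x,y); d=np.array([x/th*np.sin(th),y/th*np.sin(th),np.cos(th)]) if th>0 else np.array([0,0,1.])
    else: d=np.array([x,y,1.])
    d=im["T"][:3,:3]@d
    return im["T"][:3,3],d/np.linalg.norm(d)
def onz(im,u,v,z):
    p,d=ray(im,u,v); return p+d*(z-p[2])/d[2]
def crop(im,x0,y0,x1,y1,k,name,pts=None):
    f=im["frame"][:,:,::-1][y0:y1,x0:x1]
    f=cv2.resize(f,None,fx=k,fy=k,interpolation=cv2.INTER_CUBIC)
    if pts is not None:
        for (u,v) in pts: cv2.circle(f,(int((u+.5-x0)*k),int((v+.5-y0)*k)),3,(255,0,255),-1)
    cv2.imwrite(name,f)
def save(im,name):
    import pickle
    pickle.dump(im,open(name,"wb"))
E
python3 - <<'E'
from h import *
t=grab("top");s=grab("side")
save(t,"t0.pkl");save(s,"s0.pkl")
crop(t,175,150,345,240,4.5,"pics/top0c.png")
crop(s,190,160,300,310,4,"pics/side0c.png")
E
```

```text
(no output)
```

View pics/top0c.png

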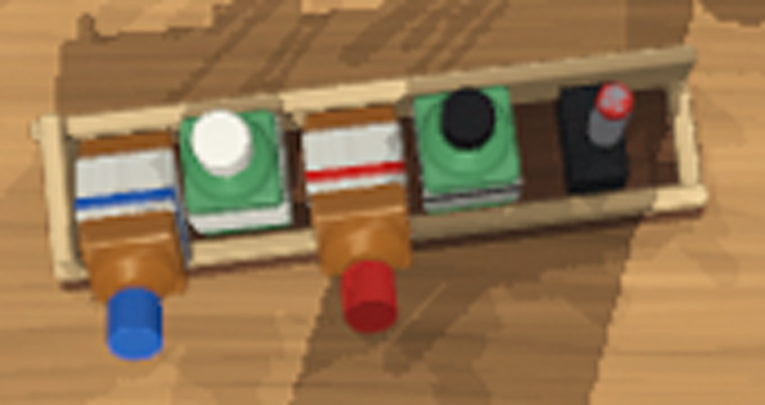

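View pics/side0c.png

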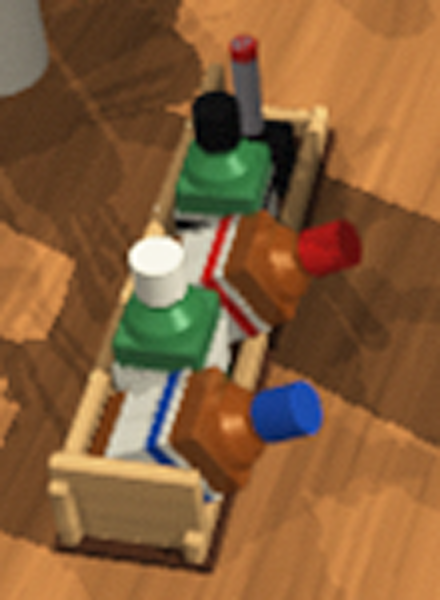

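```bash
cat > rack.py <<'E'
from h import *
import pickle
from scipy.optimize import least_squares
t=pickle.load(open("t0.pkl","rb"));s=pickle.load(open("s0.pkl","rb"))
def W(p,P):
    P=np.atleast_2d(P); c,sn=np.cos(p[2]),np.sin(p[2])
    return np.c_[p[0]+c*P[:,0]-sn*P[:,1], p[1]+sn*P[:,0]+c*P[:,1], P[:,2]]
E
python3 - <<'E'
from rack import *
M=np.array([[-45,-200,32],[45,-200,66],[45,180,80],[-45,180,80.]])
px=np.array([[705,207],[692,47],[62,118],[80,278]])/4.5+[175,150]-0.5
f=lambda p:(proj(t,W(p,M))-px).ravel()
r=least_squares(f,[550,0,0.1]);print(r.x,f(r.x).round(1))
p=r.x
np.save("rack.npy",p)
pts=[]
for y in np.arange(-190,181,10):
    for x,z in ((-45,32),(-33,32),(33,66),(45,66)): pts.append([x,y,z])
for x in range(-50,51,10):
    for y,z in ((180,80),(192,80),(-192,28),(-200,28)): pts.append([x,y,z])
pts=W(p,pts)
crop(t,175,150,345,240,4.5,"pics/top0d.png",proj(t,pts))
crop(s,190,160,300,310,4,"pics/side0d.png",proj(s,pts))
E
```

```text
[5.83477848e+02 3.48673932e+01 1.35206521e-01] [ 1.3 -0.4  0.8  0.1 -0.8  1.2 -1.2 -1. ]
```

View pics/top0d.png

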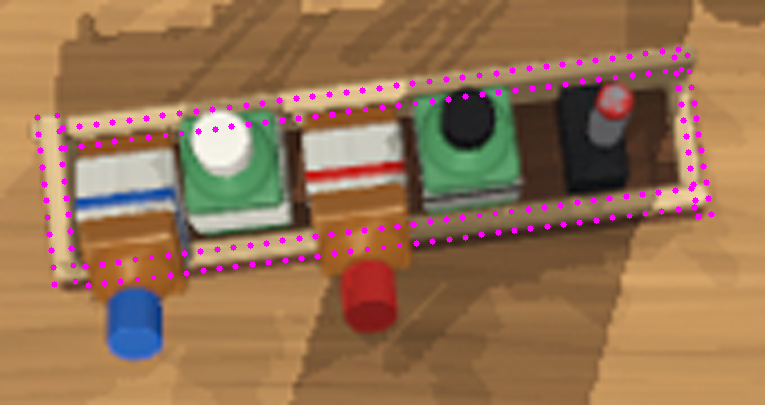

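View pics/side0d.png

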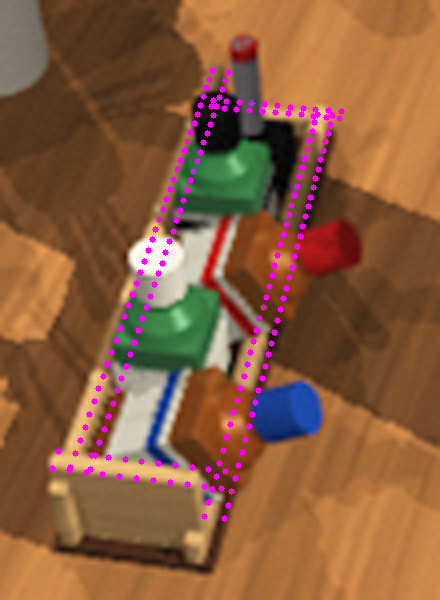

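```bash
cat > plan.py <<'E'
from h import *
def rackR(): 
    p=np.load("rack.npy"); return p
def Rtool(alpha, yaw):
    # tool pitched forward by alpha(deg) from straight down, jaws along rack y; yaw of rack in rad
    # alpha=0: tool x = rack x, tool y=-rack y, tool z = -z
    Rz=R.from_euler('z',yaw)
    base=R.from_matrix(np.array([[1,0,0],[0,-1,0],[0,0,-1.]]))
    # pitch: tool z -> (sin a,0,-cos a): rotate about rack y by -alpha
    return Rz*R.from_euler('y',-alpha,degrees=True)*base
def rows(P0,R0,P1,R1,n=None,vmax=45,wmax=8.0):
    d=P1-P0; w=(R0.inv()*R1).as_rotvec(degrees=True)
    k=max(np.linalg.norm(d)/vmax,np.linalg.norm(w)/wmax)
    n=n or max(1,int(np.ceil(k)))
    out=[];P=P0.copy();Rc=R0
    for i in range(n):
        Pt=P0+d*(i+1)/n; Rt=R0*R.from_rotvec(w*(i+1)/n,degrees=True)
        s=Rc.inv().apply(Pt-P)/10; r=(Rc.inv()*Rt).as_rotvec(degrees=True)
        s=np.round(s,2); r=np.round(r,2)
        P=P+Rc.apply(s*10); Rc=Rc*R.from_rotvec(r,degrees=True)
        out.append([s.tolist(),r.tolist()])
    return out,P,Rc
def show(P0,R0,way):
    allr=[];P=np.array(P0,float);Rc=R0
    for w in way:
        P1=np.array(w[0],float);R1=w[1];n=w[2] if len(w)>2 else None
        o,P,Rc=rows(P,Rc,P1,R1,n); allr+=o
    for i in range(0,len(allr),10): print(json.dumps(allr[i:i+10]).replace(" ",""))
    print(len(allr),"end",P.round(2),Rc.as_quat().round(4))
def now():
    o=arm.get_obs(); return np.array(o["ee_pos"]),R.from_quat(o["ee_rot"])
E
python3 - <<'E'
from plan import *
P,Rc=now()
show(P,Rc,[([440,0,320],Rtool(0,0.135))])
E
```

```text
[[[3.21,-2.95,-0.57],[-0.0,0.0,0.85]],[[3.16,-3.0,-0.58],[-0.01,0.0,0.84]],[[3.11,-3.04,-0.58],[0.0,0.0,0.85]],[[3.08,-3.09,-0.57],[-0.0,0.0,0.84]],[[3.02,-3.14,-0.58],[-0.01,0.0,0.85]],[[2.98,-3.18,-0.57],[0.0,0.0,0.84]],[[2.93,-3.22,-0.58],[-0.0,0.0,0.85]],[[2.89,-3.27,-0.57],[-0.0,0.0,0.84]],[[2.83,-3.3,-0.58],[-0.01,0.0,0.85]],[[2.79,-3.35,-0.58],[-0.0,0.0,0.84]]]
[[[2.74,-3.39,-0.57],[-0.0,0.0,0.85]],[[2.68,-3.43,-0.58],[-0.01,0.0,0.85]],[[2.64,-3.47,-0.58],[0.0,0.01,0.84]]]
13 end [ 4.4002e+02 -1.0000e-02  3.2002e+02] [ 0.9977  0.0675  0.     -0.    ]
```

Request:
move_arm(plan=[[[3.2,-3.0,-0.6],[0,0,0.9]],[[3.1,-3.0,-0.6],[0,0,0.9]],[[3.1,-3.0,-0.6],[0,0,0.9]],[[3.1,-3.1,-0.6],[0,0,0.9]],[[3.0,-3.1,-0.6],[0,0,0.9]],[[3.0,-3.2,-0.6],[0,0,0.9]],[[2.9,-3.2,-0.6],[0,0,0.9]],[[2.9,-3.3,-0.6],[0,0,0.9]],[[2.8,-3.3,-0.6],[0,0,0.9]],[[2.8,-3.4,-0.6],[0,0,0.9]]])

```text
clock: 1.25
ee_pos: [378.4, -113.7, 305.7]
ee_rot: [0.996, 0.084, 0.0, 0.0]
wrist_force: [0.8, -0.3, 0.0]
opening: 85.3
```

Request:
move_arm(plan=[[[2.7,-3.4,-0.6],[0,0,0.9]],[[2.7,-3.4,-0.6],[0,0,0.9]],[[2.6,-3.4,-0.6],[0,0,0.2]],[[0,0,0],[0,0,0]],[[0,0,0],[0,0,0]]])

```text
clock: 1.75
ee_pos: [441.4, -1.5, 323.0]
ee_rot: [0.998, 0.069, -0.0, 0.0]
wrist_force: [0.1, -1.0, -0.1]
opening: 85.4
```

```bash
python3 - <<'E'
from plan import *
o=arm.get_obs(); print({k:np.round(v,3) for k,v in o.items()})
w=grab("wrist"); save(w,"w1.pkl")
cv2.imwrite("pics/w1.png",w["frame"][:,:,::-1])
t=grab("top"); save(t,"t1.pkl")
E
```

```text
{'clock': np.float64(1.75), 'joints': array([-3.000e-03,  7.900e-02, -1.200e-02,  1.481e+00, -0.000e+00,
        3.001e+00]), 'joint_vel': array([-0.042, -0.017, -0.019,  0.001, -0.004, -0.006]), 'effort': array([  1.657, -40.976,  36.012,  -0.178,   0.118,   0.174]), 'ee_pos': array([441.442,  -1.521, 323.021]), 'ee_rot': array([ 0.998,  0.069, -0.   ,  0.   ]), 'wrist_force': array([ 0.067, -0.979, -0.147]), 'torque': array([ 0.019, -0.002, -0.022]), 'opening': np.float64(85.369)}
```

View pics/w1.png

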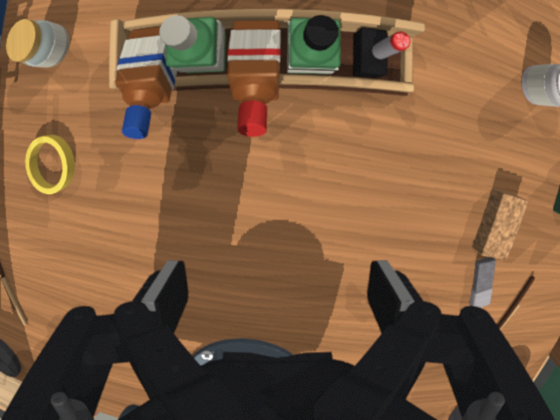

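```bash
python3 - <<'E'
from rack import *
w=pickle.load(open("w1.pkl","rb"))
p=np.load("rack.npy")
pts=[]
for y in np.arange(-200,181,20):
    for x,z in ((-45,32),(-33,32),(33,66),(45,66)): pts.append([x,y,z])
for x in range(-45,46,15):
    for y,z in ((180,80),(192,80),(-192,28),(-200,28)): pts.append([x,y,z])
crop(w,100,0,430,140,2.4,"pics/w1c.png")
crop(w,100,0,430,140,2.4,"pics/w1d.png",proj(w,W(p,pts)))
E
```

```text
(no output)
```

View pics/w1c.png

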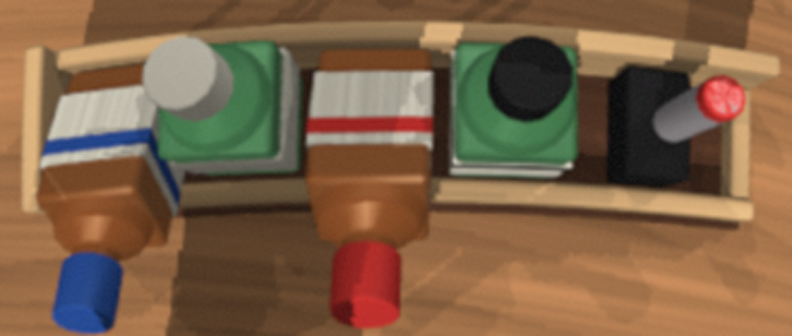

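View pics/w1d.png

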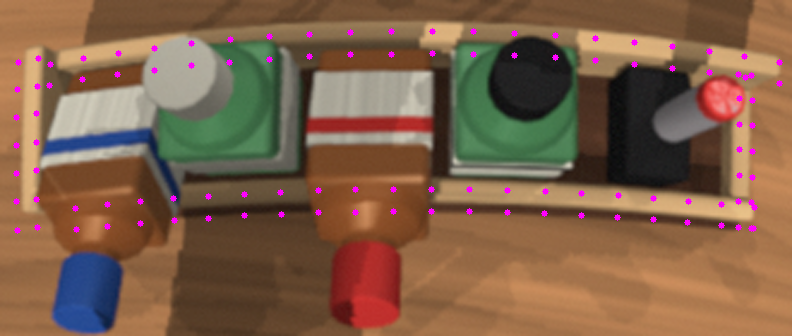

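```bash
cat > fit.py <<'E'
from rack import *
w=pickle.load(open("w1.pkl","rb"))
# (im, pixel, rack fixed coords: ('x',x,z) edge along y or ('y',y,z) edge along x)
def cw(u,v): return (u/2.4+100-.5, v/2.4-.5)
def ct(u,v): return (u/4.5+175-.5, v/4.5+150-.5)
E_=[]
for u,v in ((500,183),(600,189),(700,197)): E_.append((w,cw(u,v),'x',-33,32))
for u,v in ((500,204),(600,209),(700,215)): E_.append((w,cw(u,v),'x',-45,32))
for u,v in ((120,42),(350,23),(500,27),(640,40)): E_.append((w,cw(u,v),'x',45,66))
for u,v in ((120,65),(420,46),(620,60),(700,69)): E_.append((w,cw(u,v),'x',33,66))
for u,v in ((27,100),(26,180)): E_.append((w,cw(u,v),'y',192,80))
for u,v in ((47,100),): E_.append((w,cw(u,v),'y',180,80))
for u,v in ((732,150),(728,180)): E_.append((w,cw(u,v),'y',-192,28))
Et=[]
for u,v in ((300,108),(550,80),(640,72)): Et.append((t,ct(u,v),'x',33,66))
for u,v in ((300,87),(450,75),(600,60)): Et.append((t,ct(u,v),'x',45,66))
for u,v in ((230,243),(450,217),(550,205)): Et.append((t,ct(u,v),'x',-33,32))
for u,v in ((230,263),(450,238),(600,222)): Et.append((t,ct(u,v),'x',-45,32))
def res(p,L):
    r=[]
    for im,px,k,c,z in L:
        tt=np.linspace(-220,220,89)
        Q=np.c_[np.full(89,c),tt,np.full(89,z)] if k=='x' else np.c_[tt/3,np.full(89,c),np.full(89,z)]
        q=proj(im,W(p,Q)); d=q-np.array(px); i=np.argmin((d**2).sum(1)); i=min(max(i,1),87)
        e=q[i+1]-q[i-1]; e/=np.linalg.norm(e); r.append(d[i,0]*e[1]-d[i,1]*e[0])
    return np.array(r)
E
python3 - <<'E'
from fit import *
for L in (E_,Et,):
    r=least_squares(lambda p:res(p,L) if L is E_ else np.r_[res(p,L),(p[1]-35)*.1],[587,35,.12]);print(r.x.round(4),r.fun.round(1))
    if L is E_: np.save("rack.npy",r.x)
p=np.load("rack.npy")
pts=[]
for y in np.arange(-200,181,20):
    for x,z in ((-45,32),(-33,32),(33,66),(45,66)): pts.append([x,y,z])
for x in range(-45,46,15):
    for y,z in ((180,80),(192,80),(-192,28),(-200,28)): pts.append([x,y,z])
crop(w,100,0,430,140,2.4,"pics/w1e.png",proj(w,W(p,pts)))
crop(t,175,150,345,240,4.5,"pics/top0e.png",proj(t,W(p,pts)))
crop(s,190,160,300,310,4,"pics/side0e.png",proj(s,W(p,pts)))
E
```

```text
[5.879967e+02 3.409560e+01 1.235000e-01] [ 0.2  0.   0.4  0.7  0.8  1.8  0.1  0.4 -0.5 -1.1 -0.6 -0.1 -1.2 -0.9
  3.   3.2  3.1 -4.1 -5.5]
[5.865032e+02 3.500000e+01 1.188000e-01] [ 0.9  0.9  0.4  1.2  0.1 -0.3 -0.6 -0.3 -0.2 -0.7 -0.6 -0.8  0. ]
```

View pics/w1e.png

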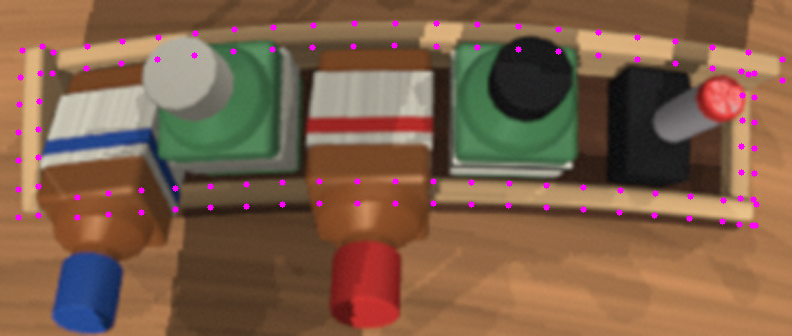

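View pics/top0e.png

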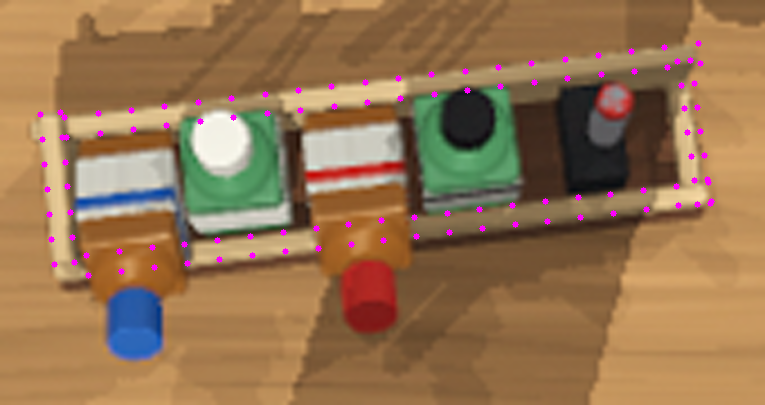

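View pics/side0e.png

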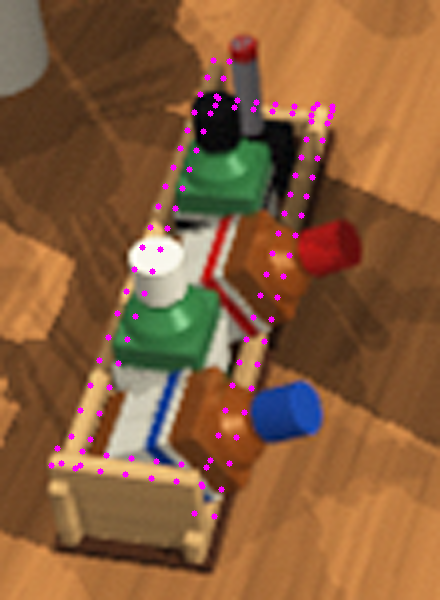

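```bash
cat > caps.py <<'E'
from fit import *
def blob(im,col,win):
    f=im["frame"].astype(int); r,g,b=f[...,0],f[...,1],f[...,2]
    if col=="red": m=(r>90)&(g<0.35*r)&(b<0.35*r)
    elif col=="blue": m=(b>80)&(r<0.5*b)&(g<0.75*b)
    elif col=="white": m=(np.min(f,2)>125)&(np.max(f,2)-np.min(f,2)<30)
    elif col=="black": m=(np.max(f,2)<45)
    k=np.zeros(m.shape,bool); x0,y0,x1,y1=win; k[y0:y1,x0:x1]=1
    m=(m&k).astype(np.uint8)
    n,lab,st,c=cv2.connectedComponentsWithStats(m)
    i=1+np.argmax(st[1:,4]); return c[i],st[i]
def tri(rays):
    A=np.zeros((3,3));b=np.zeros(3)
    for p,d in rays:
        M=np.eye(3)-np.outer(d,d);A+=M;b+=M@p
    X=np.linalg.solve(A,b); e=[np.linalg.norm((np.eye(3)-np.outer(d,d))@(X-p)) for p,d in rays]
    return X,e
def toR(p,X):
    X=np.atleast_2d(X)-[p[0],p[1],0]; c,sn=np.cos(p[2]),np.sin(p[2])
    return np.c_[c*X[:,0]+sn*X[:,1],-sn*X[:,0]+c*X[:,1],X[:,2]]
E
python3 - <<'E'
from caps import *
p=np.array([587,35.5,.121])
wins={"red":[(w,(225,85,280,145)),(t,(245,200,270,230)),(s,(255,205,290,235))],
"blue":[(w,(110,100,160,145)),(t,(190,210,220,235)),(s,(245,250,280,275))],
"white":[(w,(155,10,205,55)),(t,(210,170,240,192)),(s,(215,215,240,240))],
"black":[(w,(300,10,342,50)),(t,(270,168,290,186)),(s,(235,180,255,202))]}
for c,L in wins.items():
    rr=[]
    for im,win in L:
        cc,st=blob(im,c,win); rr.append(ray(im,*cc)); print(c,cc.round(1),st)
    X,e=tri(rr); print("  all",X.round(1),np.round(e,1),"rack",toR(p,X).round(1))
    X,e=tri(rr[1:]); print("  top+side",X.round(1),np.round(e,1),"rack",toR(p,X).round(1))
    X,e=tri(rr[:2]); print("  wr+top",X.round(1),np.round(e,1),"rack",toR(p,X).round(1))
E
```

```text
red [252.2 117.7] [238 101  28  35 868]
red [256.6 215.4] [251 208  12  16 162]
red [271.6 221.6] [264 215  16  14 174]
  all [501.1  34.1  96.2] [0.9 1.8 1.4] rack [[-85.5   9.   96.2]]
  top+side [500.7  35.   97.4] [1.4 1.4] rack [[-85.7  10.   97.4]]
  wr+top [501.   34.6  84.8] [0.6 0.6] rack [[-85.5   9.5  84.8]]
blue [135.9 121.4] [122 106  28  32 709]
blue [204.5 221.5] [199 214  12  16 161]
blue [261.1 262.6] [253 256  17  14 193]
  all [484.1 168.2  96.2] [0.7 1.3 0.8] rack [[-86.1 144.2  96.2]]
  top+side [483.7 168.8  97.6] [0.9 0.9] rack [[-86.5 144.8  97.6]]
  wr+top [483.9 169.8  91.1] [0.3 0.3] rack [[-86.2 145.7  91.1]]
white [171.9  32.5] [155  16  36  38 841]
white [223.9 181.2] [217 174  14  15 158]
white [231.5 226.5] [223 218  17  19 219]
  all [577.7 117.3 142.2] [2.5 1.7 3.2] rack [[  0.6  82.3 142.2]]
  top+side [577.4 115.9 139.8] [2. 2.] rack [[  0.2  80.9 139.8]]
  wr+top [576.8 114.9 153.7] [0.4 0.4] rack [[ -0.5  80.1 153.7]]
black [320.2  32.4] [304  16  34  34 904]
black [278.7 176. ] [274 170  11  13 121]
black [243.9 190.1] [238 183  13  15 152]
  all [595.6 -21.7 134.5] [0.8 1.1 0.4] rack [[  1.6 -57.8 134.5]]
  top+side [595.1 -21.1 135. ] [0.6 0.6] rack [[  1.2 -57.1 135. ]]
  wr+top [591.4 -20.9 150.9] [0.6 0.6] rack [[ -2.4 -56.5 150.9]]
```

Request:
move_arm(plan=[[[0,0,0],[0,0,-8.57]],[[0,0,0],[0,0,-8.57]],[[0,0,0],[0,0,-8.57]],[[0,0,0],[0,0,-8.57]],[[0,0,0],[0,0,-8.57]],[[0,0,0],[0,0,-8.57]],[[0,0,0],[0,0,-8.57]],[[0,0,0],[0,0,-8.57]],[[0,0,0],[0,0,-8.57]],[[0,0,0],[0,0,-8.57]]])

```text
clock: 2.85
ee_pos: [440.6, -3.8, 323.4]
ee_rot: [0.684, 0.729, -0.0, -0.0]
wrist_force: [0.7, -0.1, -0.5]
opening: 85.6
```

Request:
move_arm(plan=[[[0,0,0],[0,0,-8.57]],[[0,0,0],[0,0,-8.57]],[[0,0,0],[0,0,-8.57]],[[0,0,0],[0,0,-8.57]],[[0,0,0],[0,0,-8.57]],[[0,0,0],[0,0,-8.57]],[[0,0,0],[0,0,-8.57]],[[0,0,0],[0,0,-8.57]],[[0,0,0],[0,0,-8.57]],[[0,0,0],[0,0,-8.57]]])

```text
clock: 3.85
ee_pos: [440.6, -3.8, 323.4]
ee_rot: [0.006, 1.0, -0.0, -0.0]
wrist_force: [-0.2, -0.5, 0.5]
opening: 85.3
```

```bash
python3 - <<'E'
from plan import *
o=arm.get_obs(); print({k:np.round(v,4) for k,v in o.items()})
print(R.from_quat(o["ee_rot"]).as_matrix().round(3))
E
```

```text
{'clock': np.float64(3.85), 'joints': array([-0.0085,  0.0767, -0.0137,  1.4805, -0.    ,  0.0031]), 'joint_vel': array([-6.000e-04,  1.000e-04, -1.100e-03, -1.000e-04, -0.000e+00,
       -1.485e+00]), 'effort': array([ 2.50000e-03, -4.15200e+01,  3.52843e+01,  1.90000e-03,
       -2.00000e-04,  2.47140e+00]), 'ee_pos': array([440.6341,  -3.776 , 323.3576]), 'ee_rot': array([ 5.8e-03,  1.0e+00, -0.0e+00, -1.0e-04]), 'wrist_force': array([-0.1613, -0.461 ,  0.4834]), 'torque': array([ 0.0092, -0.0251, -0.0136]), 'opening': np.float64(85.2585)}
[[-1.     0.012 -0.   ]
 [ 0.012  1.    -0.   ]
 [ 0.    -0.    -1.   ]]
```

Request:
move_arm(plan=[[[0,0,0],[0,0,-7.6]],[[0,0,0],[0,-8,0]],[[0,0,0],[0,-8,0]],[[0,0,0],[0,-8,0]],[[0,0,0],[0,-6,0]],[[0,0,0],[0,0,0]]])

```text
clock: 4.45
ee_pos: [437.4, -3.6, 321.7]
ee_rot: [-0.055, 0.964, 0.015, 0.259]
wrist_force: [-0.5, -0.3, -0.8]
opening: 85.3
```

```bash
python3 - <<'E'
from plan import *
o=arm.get_obs(); print({k:np.round(v,4) for k,v in o.items() if k in("joints","joint_vel","ee_pos","clock")})
print(R.from_quat(o["ee_rot"]).as_matrix().round(3))
E
```

```text
{'clock': np.float64(4.45), 'joints': array([-0.0696, -0.3025, -0.4809,  0.8756,  0.0916, -0.1596]), 'joint_vel': array([ 0.0168,  0.0816,  0.1423,  0.1165, -0.025 ,  0.0067]), 'ee_pos': array([437.407 ,  -3.6472, 321.7056])}
[[-0.86  -0.114  0.497]
 [-0.099  0.993  0.057]
 [-0.501 -0.    -0.866]]
```

```bash
cat >> plan.py <<'E'
YAW=0.121; RK=np.array([587,35.3,YAW])
def RT(alpha,yaw=YAW): return Rtool(alpha,yaw)*R.from_euler('z',180,degrees=True)
def rw(x,y,z): 
    c,s=np.cos(RK[2]),np.sin(RK[2]); return np.array([RK[0]+c*x-s*y,RK[1]+s*x+c*y,z])
E
python3 - <<'E'
from plan import *
P,Rc=now()
r=RT(36); zt=r.apply([0,0,1]); print(zt.round(3))
G=np.array([500,34.2,96.5])
print((G-75*zt).round(1))
show(P,Rc,[(G-75*zt,r)])
E
```

```text
[ 0.583  0.071 -0.809]
[456.2  28.9 157.2]
[[[1.57,0.75,3.84],[-0.05,-1.49,-0.08]],[[1.68,0.76,3.8],[-0.06,-1.49,-0.08]],[[1.76,0.75,3.76],[-0.05,-1.49,-0.08]],[[1.87,0.75,3.71],[-0.05,-1.49,-0.08]]]
4 end [456.26  28.87 157.14] [-0.0575  0.9493  0.0186  0.3084]
```

Request:
move_arm(plan=[[[1.1,0.5,2.6],[0,-1,-0.1]],[[1.1,0.5,2.6],[0,-1,-0.1]],[[1.15,0.5,2.5],[0,-1,-0.1]],[[1.15,0.5,2.5],[0,-1,0]],[[1.2,0.5,2.5],[0,-1,0]],[[1.2,0.5,2.4],[0,-1,0]],[[0,0,0],[0,0,0]],[[0,0,0],[0,0,0]]])

```text
clock: 5.25
ee_pos: [461.0, 29.4, 158.9]
ee_rot: [-0.058, 0.95, 0.017, 0.307]
wrist_force: [0.8, -0.7, 0.3]
opening: 85.7
```

```bash
python3 - <<'E'
from plan import *
o=arm.get_obs(); print({k:np.round(v,4) for k,v in o.items() if k in("joints","joint_vel","ee_pos","clock","ee_rot")})
w=grab("wrist"); save(w,"w2.pkl"); cv2.imwrite("pics/w2.png",w["frame"][:,:,::-1])
s=grab("side"); save(s,"s2.pkl"); cv2.imwrite("pics/s2.png",s["frame"][:,:,::-1])
E
```

```text
{'clock': np.float64(5.25), 'joints': array([ 0.0321, -0.1732, -0.9176,  0.2026,  0.0497, -0.0739]), 'joint_vel': array([-0.    , -0.0278,  0.0292, -0.0023,  0.0025, -0.0005]), 'ee_pos': array([460.9911,  29.3674, 158.8843]), 'ee_rot': array([-0.058 ,  0.9497,  0.0172,  0.3072])}
```

View pics/w2.png

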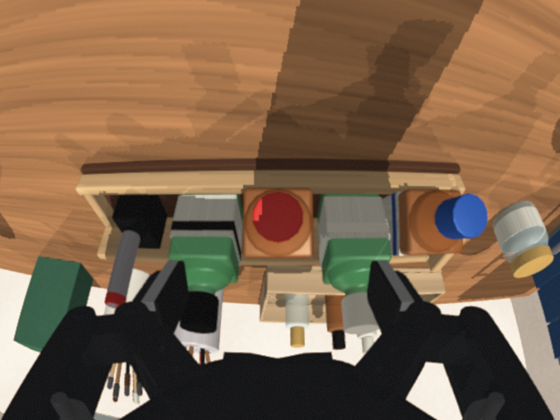

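View pics/s2.png

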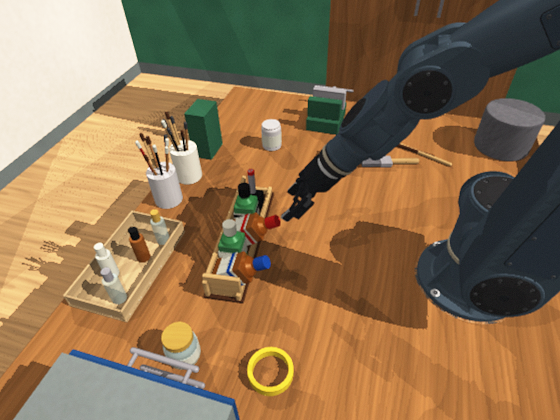

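```bash
python3 - <<'E'
from caps import *
import pickle
w2=pickle.load(open("w2.pkl","rb"))
c,st=blob(w2,"red",(240,180,320,255)); print(c,st)
p,d=ray(w2,*c); 
for z in (90,96.5,104): print(z,(p+d*(z-p[2])/d[2]).round(1))
print(proj(w2,[[500,34.2,96.5]]))
r=[ray(t,256.6,215.4),ray(s,271.6,221.6),(p,d)]
print(tri(r))
c,st=blob(w2,"blue",(430,190,490,240)); print(c,st); q=ray(w2,*c)
print(tri([ray(t,204.5,221.5),ray(s,261.1,262.6),q]))
E
```

```text
[277.12658228 216.34493671] [ 253  192   49   50 1896]
90 [507.1  34.   90. ]
96.5 [497.8  32.9  96.5]
104 [487.1  31.6 104. ]
[[278.72475254 218.38282084]]
(array([501.09311032,  33.95779497,  94.97832671]), [np.float64(1.6612707561005968), np.float64(1.8557067445012216), np.float64(0.9762343001705315)])
[462.80940893 218.00301568] [ 436  194   51   45 1658]
(array([483.58455777, 168.93031329,  97.36401549]), [np.float64(0.8058414255287697), np.float64(1.0657663386543321), np.float64(0.3504186717818618)])
```

```bash
python3 - <<'E'
from plan import *
P,Rc=now()
show(P,Rc,[([503,34,92],RT(36),5)])
E
```

```text
[[[0.14,-0.0,1.59],[-0.03,0.01,0.02]],[[0.14,-0.01,1.6],[-0.03,0.02,0.02]],[[0.14,-0.0,1.59],[-0.02,0.01,0.02]],[[0.14,-0.01,1.6],[-0.03,0.01,0.02]],[[0.14,-0.01,1.59],[-0.03,0.02,0.02]]]
5 end [503.    33.98  92.05] [-0.0575  0.9493  0.0187  0.3084]
```

Request:
move_arm(plan=[[[0.14,0,1.6],[0,0,0]],[[0.14,0,1.6],[0,0,0]],[[0.14,0,1.6],[0,0,0]],[[0.14,0,1.6],[0,0,0]],[[0.14,0,1.6],[0,0,0]],[[0,0,0],[0,0,0]],[[0,0,0],[0,0,0]]])

```text
clock: 6.05
ee_pos: [502.2, 34.5, 90.8]
ee_rot: [-0.058, 0.949, 0.017, 0.309]
wrist_force: [-0.5, -0.3, 1.0]
opening: 85.5
```

```bash
python3 - <<'E'
from plan import *
o=arm.get_obs(); print({k:np.round(v,4) for k,v in o.items() if k in("joints","joint_vel","ee_pos","clock","ee_rot")})
w=grab("wrist"); save(w,"w3.pkl"); cv2.imwrite("pics/w3.png",w["frame"][:,:,::-1])
s=grab("side"); save(s,"s3.pkl"); crop(s,200,150,350,300,4,"pics/s3.png")
E
```

```text
{'clock': np.float64(6.05), 'joints': array([ 0.0431,  0.0433, -0.9875, -0.0873,  0.0438, -0.065 ]), 'joint_vel': array([-0.0004, -0.0204, -0.0076, -0.0024,  0.0006,  0.0008]), 'ee_pos': array([502.2017,  34.5111,  90.8401]), 'ee_rot': array([-0.0581,  0.9492,  0.0175,  0.3087])}
```

View pics/w3.png

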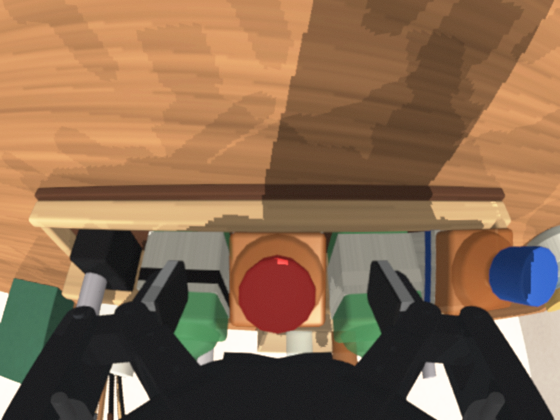

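View pics/s3.png

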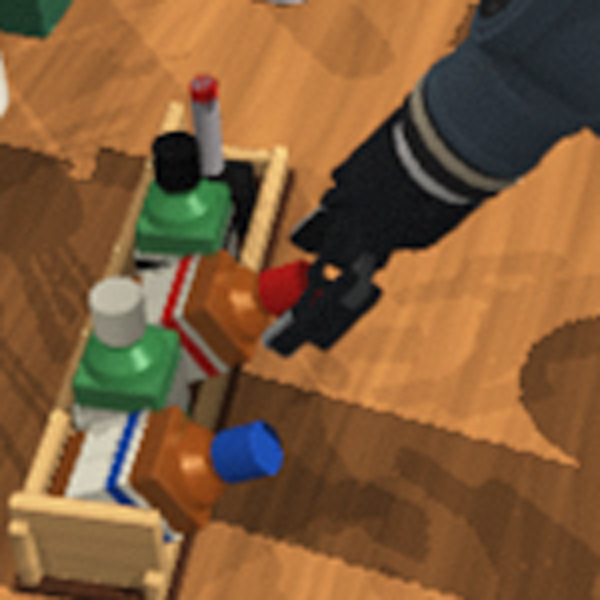

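Request:
move_arm(plan=[[[0,0,0],[0,0,0]],[[0,0,0],[0,0,0]],[[0,0,0],[0,0,0]],[[0,0,0],[0,0,0]],[[0,0,0],[0,0,0]],[[0,0,0],[0,0,0]],[[0,0,0],[0,0,0]]], gripper=1, grip_force=70)

```text
clock: 6.85
ee_pos: [501.4, 34.7, 90.0]
ee_rot: [-0.058, 0.949, 0.018, 0.308]
wrist_force: [-4.3, -0.8, 4.5]
opening: 30.3
```

```bash
python3 - <<'E'
from plan import *
o=arm.get_obs(); print({k:np.round(v,4) for k,v in o.items() if k in("ee_pos","clock","wrist_force","opening")})
s=grab("side"); save(s,"s4.pkl"); crop(s,200,150,350,300,4,"pics/s4.png")
w=grab("wrist"); save(w,"w4.pkl"); cv2.imwrite("pics/w4.png",w["frame"][:,:,::-1])
E
```

```text
{'clock': np.float64(6.85), 'ee_pos': array([501.4158,  34.7109,  89.9749]), 'wrist_force': array([-4.2567, -0.824 ,  4.495 ]), 'opening': np.float64(30.2951)}
```

View pics/s4.png

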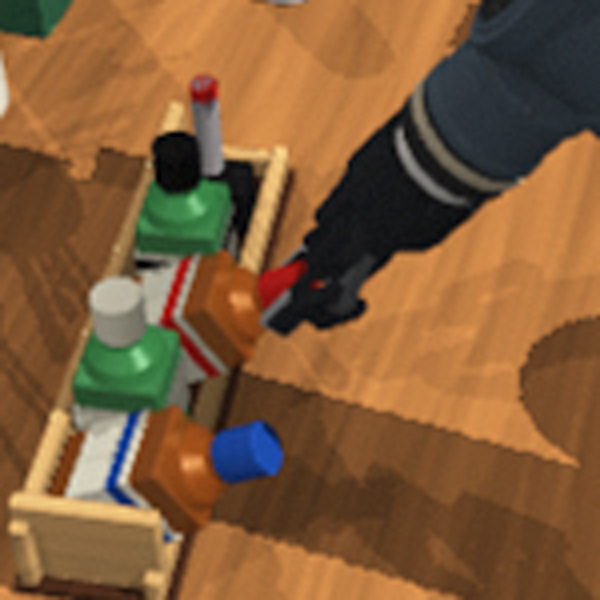

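View pics/w4.png

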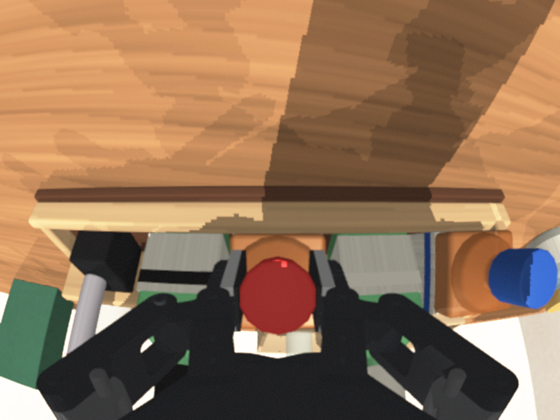

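```bash
cat >> plan.py <<'E'
def toR(X):
    X=np.array(X)-[RK[0],RK[1],0]; c,s=np.cos(RK[2]),np.sin(RK[2]); return np.array([c*X[0]+s*X[1],-s*X[0]+c*X[1],X[2]])
def Rb(th,yaw=YAW): # bottle orientation tilt th deg toward -x
    return R.from_euler('z',yaw)*R.from_euler('y',-th,degrees=True)
class Att:
    def __init__(s,P,Rc,bx,by,bz,th):
        s.Rrel=Rb(th).inv()*Rc; s.d=Rb(th).inv().apply(P-rw(bx,by,bz))
    def tool(s,bx,by,bz,th):
        return rw(bx,by,bz)+Rb(th).apply(s.d), Rb(th)*s.Rrel
E
python3 - <<'E'
from plan import *
P,Rc=now()
t=toR(P); print("tcp rack",t.round(1)); zt=Rc.apply([0,0,1]); print(zt.round(3), np.degrees(np.arctan2(np.hypot(zt[0],zt[1]),-zt[2])))
G=toR(P-5*zt); print("grasp rack",G.round(1))
import pickle
np.save("att_red.npy",np.r_[P,Rc.as_quat()])
a=Att(P,Rc,19,t[1],34.2,60)
pA=a.tool(14,t[1],70,60)
show(P,Rc,[(pA[0],pA[1],6)])
E
```

```text
tcp rack [-85.    9.7  89.9]
[ 0.584  0.069 -0.809] 35.99307738521235
grasp rack [-88.    9.7  94. ]
[[[-0.28,-0.0,-0.53],[0.0,0.0,0.0]],[[-0.29,-0.0,-0.53],[0.0,0.0,0.0]],[[-0.28,-0.0,-0.54],[0.0,0.0,0.0]],[[-0.28,-0.01,-0.53],[0.0,-0.0,0.0]],[[-0.29,0.0,-0.53],[0.0,-0.0,0.0]],[[-0.28,0.0,-0.53],[0.0,-0.0,0.0]]]
6 end [496.46  34.09 125.73] [-0.0583  0.9493  0.0175  0.3085]
```

Request:
move_arm(plan=[[[-0.28,0,-0.53],[0,0,0]],[[-0.28,0,-0.53],[0,0,0]],[[-0.28,0,-0.53],[0,0,0]],[[-0.28,0,-0.53],[0,0,0]],[[-0.28,0,-0.53],[0,0,0]],[[-0.28,0,-0.53],[0,0,0]],[[0,0,0],[0,0,0]]])

```text
clock: 7.65
ee_pos: [496.9, 34.2, 126.8]
ee_rot: [-0.058, 0.949, 0.018, 0.309]
wrist_force: [0.2, -0.4, -3.0]
opening: 30.4
```

```bash
python3 - <<'E'
from plan import *
o=arm.get_obs(); print({k:np.round(v,4) for k,v in o.items() if k in("ee_pos","clock","wrist_force","torque","opening","ee_rot","joints")})
s=grab("side"); save(s,"s5.pkl"); crop(s,200,150,350,300,4,"pics/s5.png")
w=grab("wrist"); save(w,"w5.pkl"); cv2.imwrite("pics/w5.png",w["frame"][:,:,::-1])
E
```

```text
{'clock': np.float64(7.65), 'joints': array([ 0.0427, -0.0445, -0.9316,  0.0549,  0.0443, -0.0656]), 'ee_pos': array([496.9409,  34.2255, 126.7653]), 'ee_rot': array([-0.0583,  0.949 ,  0.0175,  0.3094]), 'wrist_force': array([ 0.2495, -0.3782, -2.9975]), 'torque': array([-0.1581,  0.9453,  0.0464]), 'opening': np.float64(30.3816)}
```

View pics/s5.png

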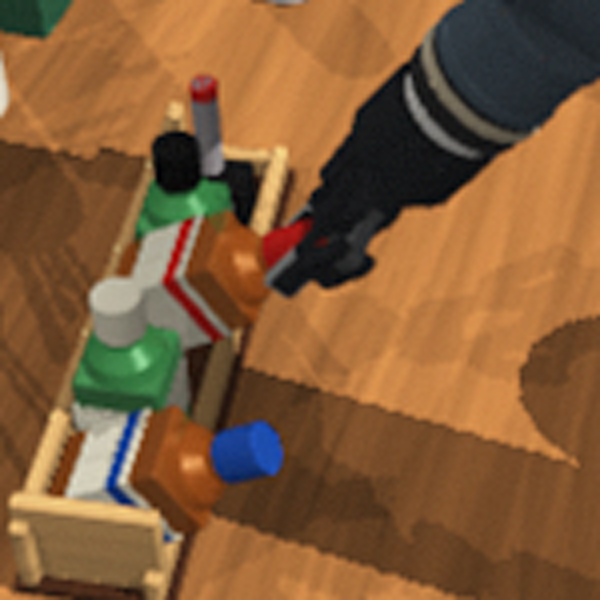

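View pics/w5.png

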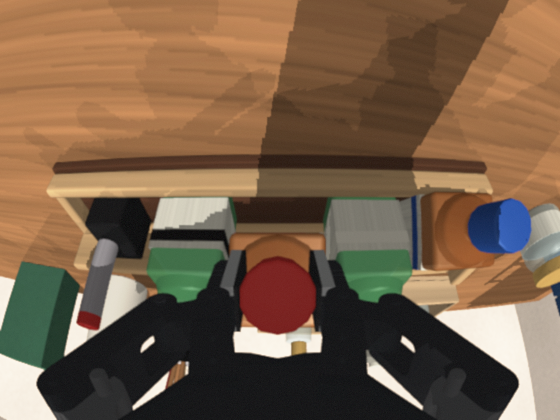

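```bash
cat >> plan.py <<'E'
def chain(P,Rc,poses):
    allr=[]
    for p1,r1 in poses:
        o,P,Rc=rows(P,Rc,np.array(p1),r1,1); allr+=o
    for i in range(0,len(allr),10): print(json.dumps(allr[i:i+10]).replace(" ",""))
    print(len(allr),"end",P.round(2),Rc.as_quat().round(4))
E
python3 - <<'E'
from plan import *
g=np.load("att_red.npy"); y=9.7
a=Att(g[:3],R.from_quat(g[3:]),19,y,34.2,60)
P,Rc=now()
# current bottle pose implied
N=20; poses=[]
for i in range(1,N+1):
    u=i/N; poses.append(a.tool(14-14*u,y,70-20*u,60-60*u))
chain(P,Rc,poses)
E
```

```text
[[[-0.43,-0.01,-0.21],[-0.01,3.04,-0.0]],[[-0.45,-0.0,-0.21],[-0.0,3.0,-0.01]],[[-0.46,-0.0,-0.21],[-0.01,3.0,-0.0]],[[-0.45,-0.01,-0.19],[-0.0,3.0,-0.01]],[[-0.46,0.0,-0.19],[-0.01,3.0,-0.0]],[[-0.46,0.0,-0.19],[-0.01,3.0,-0.01]],[[-0.47,-0.0,-0.18],[-0.0,3.0,-0.0]],[[-0.47,-0.0,-0.18],[-0.01,3.0,-0.01]],[[-0.47,-0.0,-0.17],[-0.01,3.0,-0.0]],[[-0.48,-0.0,-0.17],[-0.0,3.0,-0.01]]]
[[[-0.48,-0.01,-0.16],[-0.01,3.0,-0.0]],[[-0.49,0.0,-0.16],[-0.01,3.0,-0.01]],[[-0.49,0.0,-0.15],[-0.0,3.0,-0.0]],[[-0.5,0.0,-0.15],[-0.01,3.0,-0.01]],[[-0.51,-0.0,-0.15],[-0.01,3.0,-0.0]],[[-0.5,-0.0,-0.14],[-0.0,3.0,-0.01]],[[-0.52,-0.0,-0.15],[-0.01,3.0,-0.0]],[[-0.52,-0.01,-0.14],[-0.01,3.0,-0.01]],[[-0.53,0.0,-0.13],[-0.0,3.0,-0.0]],[[-0.53,0.0,-0.14],[-0.01,3.0,-0.01]]]
20 end [582.09  44.49 167.96] [-0.0604  0.9763 -0.0132 -0.2076]
```

Request:
move_arm(plan=[[[-0.43,0,-0.21],[0,3,0]],[[-0.45,0,-0.21],[0,3,0]],[[-0.46,0,-0.21],[0,3,0]],[[-0.45,0,-0.19],[0,3,0]],[[-0.46,0,-0.19],[0,3,0]],[[-0.46,0,-0.19],[0,3,0]],[[-0.47,0,-0.18],[0,3,0]],[[-0.47,0,-0.18],[0,3,0]],[[-0.47,0,-0.17],[0,3,0]],[[-0.48,0,-0.17],[0,3,0]]])

```text
clock: 8.75
ee_pos: [531.2, 38.6, 159.8]
ee_rot: [-0.061, 0.997, 0.002, 0.051]
wrist_force: [0.3, -0.1, -1.8]
opening: 30.7
```

Request:
move_arm(plan=[[[-0.48,0,-0.16],[0,3,0]],[[-0.49,0,-0.16],[0,3,0]],[[-0.49,0,-0.15],[0,3,0]],[[-0.5,0,-0.15],[0,3,0]],[[-0.51,0,-0.15],[0,3,0]],[[-0.5,0,-0.14],[0,3,0]],[[-0.52,0,-0.15],[0,3,0]],[[-0.52,0,-0.14],[0,3,0]],[[-0.53,0,-0.13],[0,3,0]],[[-0.53,0,-0.14],[0,3,0]]])

```text
clock: 9.75
ee_pos: [582.8, 44.9, 166.8]
ee_rot: [-0.059, 0.976, -0.014, -0.208]
wrist_force: [0.6, -1.6, -1.8]
opening: 30.3
```

Request:
move_arm(plan=[[[0,0,0],[0,0,0]],[[0,0,0],[0,0,0]]])

```text
clock: 9.95
ee_pos: [582.4, 44.9, 166.3]
ee_rot: [-0.059, 0.976, -0.014, -0.207]
wrist_force: [0.6, -1.2, -2.4]
opening: 30.3
```

```bash
python3 - <<'E'
from plan import *
o=arm.get_obs(); print({k:np.round(v,4) for k,v in o.items() if k in("ee_pos","clock","wrist_force","torque","opening","ee_rot","joints")})
s=grab("side"); save(s,"s6.pkl"); crop(s,190,150,340,300,4,"pics/s6.png")
w=grab("wrist"); save(w,"w6.pkl"); cv2.imwrite("pics/w6.png",w["frame"][:,:,::-1])
t=grab("top"); save(t,"t6.pkl"); crop(t,175,150,345,240,4.5,"pics/t6.png")
E
```

```text
{'clock': np.float64(9.95), 'joints': array([ 0.0854,  0.7009,  0.4557,  1.744 , -0.0171, -0.0322]), 'ee_pos': array([582.41  ,  44.8521, 166.3406]), 'ee_rot': array([-0.0593,  0.9764, -0.0139, -0.2074]), 'wrist_force': array([ 0.6046, -1.2361, -2.4057]), 'torque': array([ 0.0304, -0.5404, -0.0089]), 'opening': np.float64(30.3187)}
```

View pics/s6.png

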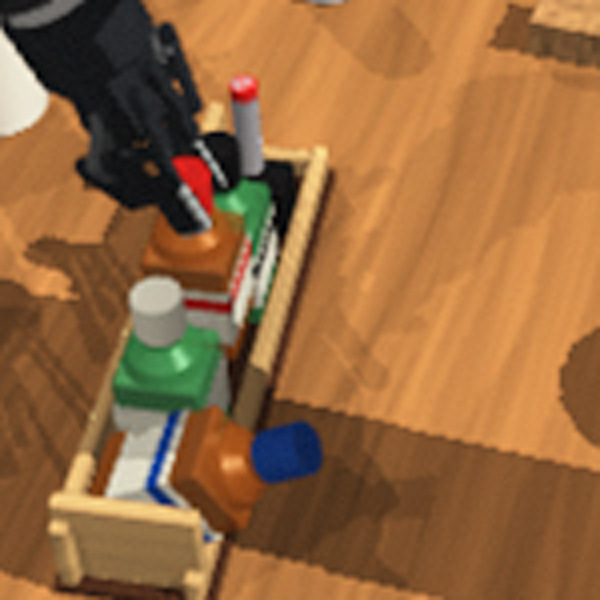

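View pics/w6.png

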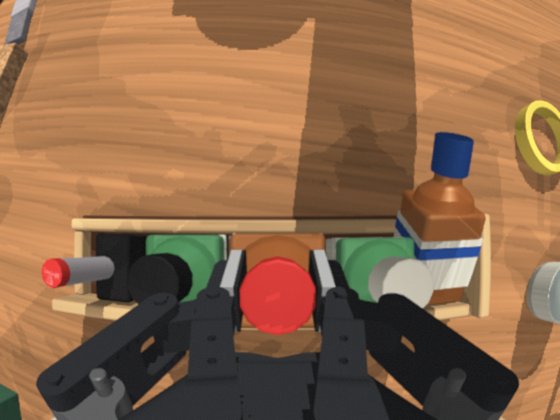

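View pics/t6.png

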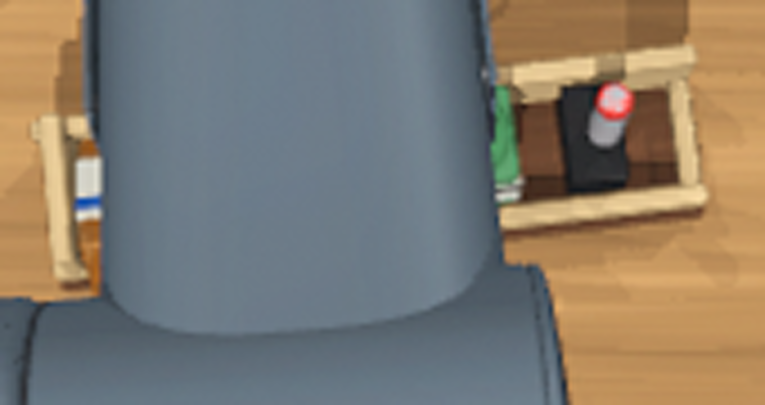

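```bash
cat >> plan.py <<'E'
def cur_bottle(a,P,Rc):
    Rbt=Rc*a.Rrel.inv(); O=P-Rbt.apply(a.d); ax=Rbt.apply([0,0,1]); 
    return O,Rbt
def wire(O,Rbt):
    L=[]
    for z in np.linspace(0,86,12):
        for sx in(-28,28):
            for sy in(-28,28): L.append([sx,sy,z])
    for q in np.linspace(-28,28,9):
        for z in (0,86):
            for sg in (-28,28): L+= [[q,sg,z],[sg,q,z]]
    for th in np.linspace(0,2*np.pi,16,endpoint=False):
        for z in (110,140): L.append([16*np.cos(th),16*np.sin(th),z])
    return O+Rbt.apply(np.array(L,float))
E
python3 - <<'E'
from plan import *
import pickle
g=np.load("att_red.npy"); y=9.7
a=Att(g[:3],R.from_quat(g[3:]),19,y,34.2,60)
P,Rc=now(); O,Rbt=cur_bottle(a,P,Rc); print(toR(O).round(1),Rbt.apply([0,0,1]).round(3))
s=pickle.load(open("s6.pkl","rb")); w=pickle.load(open("w6.pkl","rb"))
pts=wire(O,Rbt)
crop(s,190,150,340,300,4,"pics/s6d.png",proj(s,pts))
b=[]
for yb in (81.5,-57.5): b.append(wire(rw(0,yb,10),Rb(0)))
crop(s,190,150,340,300,4,"pics/s6e.png",proj(s,np.vstack(b)))
crop(w,40,200,520,420,1.6,"pics/w6e.png",proj(w,np.vstack(b+[pts])))
E
```

```text
[-0.1  9.7 50.2] [-0.002  0.002  1.   ]
```

View pics/s6d.png

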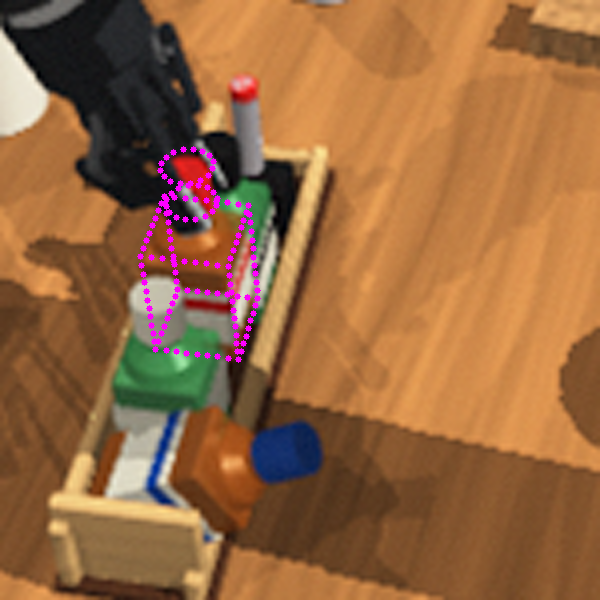

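View pics/s6e.png

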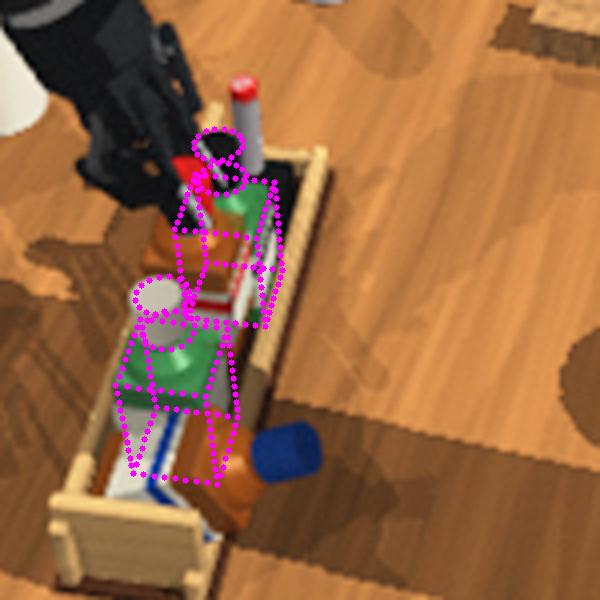

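View pics/w6e.png

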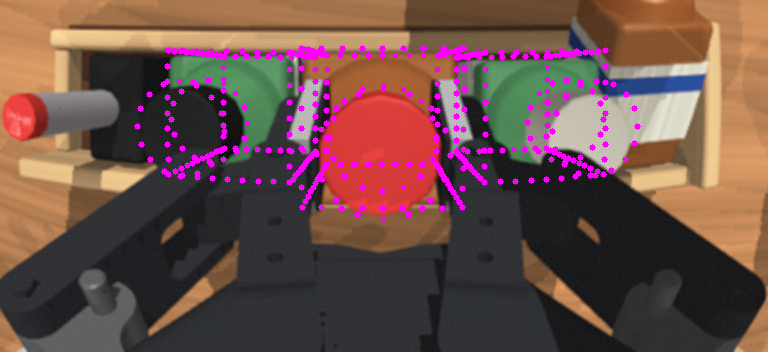

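```bash
python3 - <<'E'
from plan import *
import pickle
g=np.load("att_red.npy"); y=9.7
a=Att(g[:3],R.from_quat(g[3:]),19,y,34.2,60)
P,Rc=now(); O,Rbt=cur_bottle(a,P,Rc)
s=pickle.load(open("s6.pkl","rb"))
x0,y0,x1,y1,k=212,180,272,252,8
def lines(f,O,Rbt,col):
    c=np.array([[sx,sy,z] for z in(0,86) for sx,sy in((-28,-28),(28,-28),(28,28),(-28,28))],float)
    q=(proj(s,O+Rbt.apply(c))+.5-[x0,y0])*k
    for i,j in((0,1),(1,2),(2,3),(3,0),(4,5),(5,6),(6,7),(7,4),(0,4),(1,5),(2,6),(3,7)):
        cv2.line(f,tuple(q[i].astype(int)),tuple(q[j].astype(int)),col,1)
    for z in (110,140):
        th=np.linspace(0,2*np.pi,30); q=(proj(s,O+Rbt.apply(np.c_[16*np.cos(th),16*np.sin(th),0*th+z]))+.5-[x0,y0])*k
        cv2.polylines(f,[q.astype(np.int32)],True,col,1)
f=cv2.resize(s["frame"][y0:y1,x0:x1,::-1],None,fx=k,fy=k,interpolation=cv2.INTER_CUBIC)
h=f.copy(); lines(h,O,Rbt,(255,0,255)); lines(h,rw(0,81.5,10),Rb(0),(0,255,255)); lines(h,rw(0,-57.5,10),Rb(0),(255,255,0))
cv2.imwrite("pics/s6z.png",f); cv2.imwrite("pics/s6zl.png",h)
E
```

```text
(no output)
```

View pics/s6z.png

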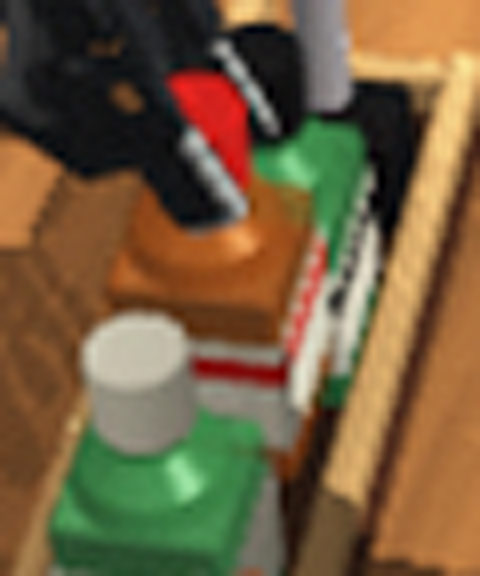

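View pics/s6zl.png

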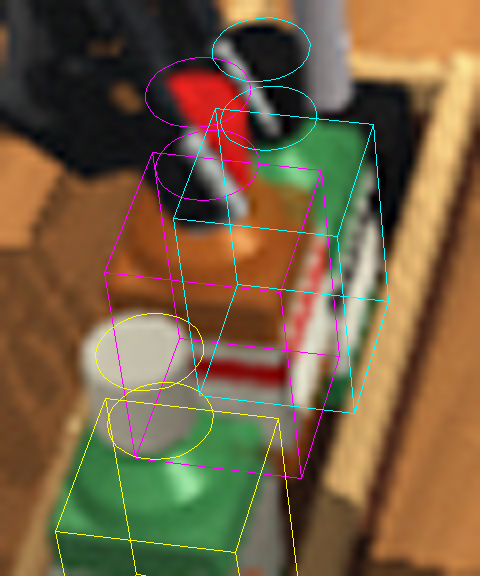

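```bash
python3 - <<'E'
from plan import *
P,Rc=now(); d=Rc.inv().apply([0,0,-10.]); print("down 10mm in tool cm",(d/10).round(3)); print("rack +x 10mm",(Rc.inv().apply(R.from_euler('z',YAW).apply([10,0,0]))/10).round(3))
E
```

```text
down 10mm in tool cm [-0.405  0.003  0.914]
rack +x 10mm [-0.914 -0.001 -0.405]
```

Request:
move_arm(plan=[[[-0.2,0,0.46],[0,0,0]],[[-0.2,0,0.46],[0,0,0]],[[-0.2,0,0.46],[0,0,0]],[[-0.2,0,0.46],[0,0,0]],[[-0.2,0,0.46],[0,0,0]],[[-0.2,0,0.46],[0,0,0]],[[0,0,0],[0,0,0]],[[0,0,0],[0,0,0]]])

```text
clock: 10.9
ee_pos: [581.7, 44.7, 137.5]
ee_rot: [-0.059, 0.976, -0.014, -0.208]
wrist_force: [0.9, -1.2, -2.0]
opening: 30.3
```

```bash
python3 - <<'E'
from plan import *
o=arm.get_obs(); print({k:np.round(v,3) for k,v in o.items() if k in("ee_pos","clock","wrist_force","torque","opening")})
s=grab("side"); save(s,"s7.pkl"); crop(s,200,165,280,270,6,"pics/s7.png")
E
```

```text
{'clock': np.float64(10.9), 'ee_pos': array([581.707,  44.695, 137.513]), 'wrist_force': array([ 0.872, -1.196, -1.99 ]), 'torque': array([ 0.07 , -0.531, -0.046]), 'opening': np.float64(30.328)}
```

View pics/s7.png

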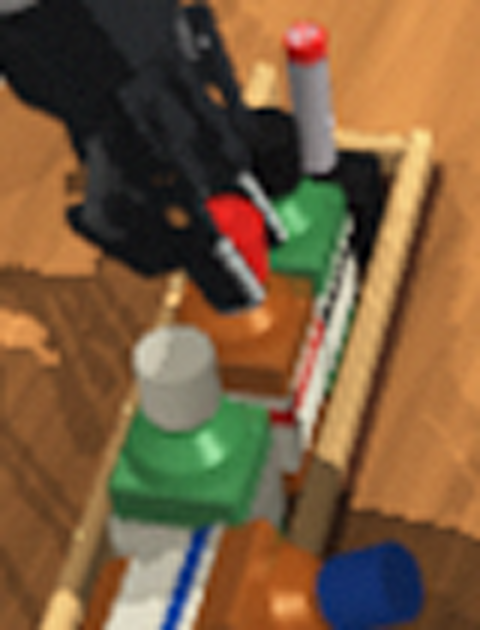

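Request:
move_arm(plan=[[[-0.06,0,0.14],[0,0,0]],[[-0.06,0,0.14],[0,0,0]],[[-0.06,0,0.14],[0,0,0]],[[-0.06,0,0.14],[0,0,0]],[[0,0,0],[0,0,0]]])

```text
clock: 11.45
ee_pos: [581.6, 44.6, 131.5]
ee_rot: [-0.059, 0.976, -0.014, -0.208]
wrist_force: [0.2, -0.1, -1.7]
opening: 30.4
```

Request:
move_arm(plan=[[[-0.06,0,0.14],[0,0,0]],[[-0.06,0,0.14],[0,0,0]],[[0,0,0],[0,0,0]]])

```text
clock: 11.75
ee_pos: [581.5, 44.4, 131.2]
ee_rot: [-0.059, 0.977, -0.014, -0.207]
wrist_force: [-1.5, -0.6, 18.3]
opening: 30.6
```

Request:
move_arm(plan=[[[0.06,0,-0.14],[0,0,0]],[[0.02,0,-0.05],[0,0,0]],[[0,0,0],[0,0,0]]])

```text
clock: 12.05
ee_pos: [581.5, 44.6, 131.3]
ee_rot: [-0.059, 0.976, -0.014, -0.207]
wrist_force: [-0.7, -1.0, 9.7]
opening: 30.4
```

Request:
move_arm(plan=[[[0,0,0],[0,0,0]],[[0,0,0],[0,0,0]],[[0,0,0],[0,0,0]],[[0,0,0],[0,0,0]]], gripper=0.45)

```text
clock: 12.45
ee_pos: [581.6, 44.7, 130.2]
ee_rot: [-0.059, 0.976, -0.014, -0.208]
wrist_force: [0.4, -0.3, -0.4]
opening: 47.2
```

```bash
python3 - <<'E'
from plan import *
o=arm.get_obs(); print({k:np.round(v,3) for k,v in o.items() if k in("ee_pos","clock","wrist_force","torque","opening")})
s=grab("side"); save(s,"s8.pkl"); crop(s,200,165,280,270,6,"pics/s8.png")
w=grab("wrist"); save(w,"w8.pkl"); cv2.imwrite("pics/w8.png",w["frame"][:,:,::-1])
E
```

```text
{'clock': np.float64(12.45), 'ee_pos': array([581.599,  44.684, 130.247]), 'wrist_force': array([ 0.385, -0.28 , -0.409]), 'torque': array([ 0.043, -0.361,  0.013]), 'opening': np.float64(47.158)}
```

View pics/s8.png

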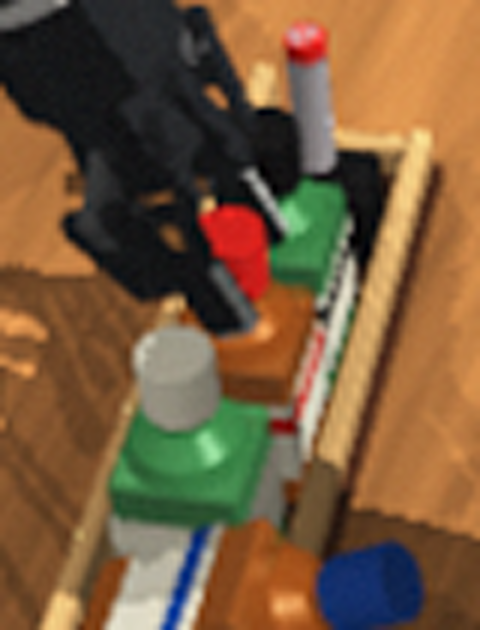

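View pics/w8.png

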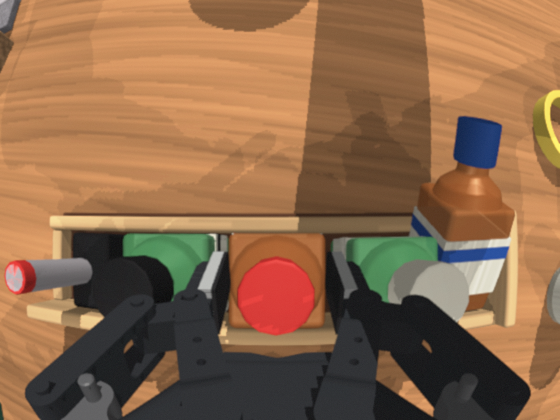

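```bash
python3 - <<'E'
from plan import *
P,Rc=now(); print(toR(P).round(1))
zt=Rc.apply([0,0,1])
A=P-90*zt; print("A",toR(A).round(1))
show(P,Rc,[(P-30*zt,Rc,3),(A,Rc,2)])
r=RT(36); z2=r.apply([0,0,1]); B=rw(-85.3,145,90)-75*z2; print("B",B.round(1),toR(B).round(1))
mid=rw(-40,60,235)
N=16;poses=[]
for i in range(1,N+1):
    u=i/N; al=-24+60*u
    pt=(1-u)**2*A+2*u*(1-u)*rw(-70,80,270)+u*u*B
    poses.append((pt,RT(al)))
chain(A,Rc,poses)
for p_,_ in poses[::3]: print(toR(p_).round(0))
E
```

```text
[ -4.2  10.  130.3]
A [ 32.4  10.2 212.5]
[[[0.0,0.0,-1.0],[0.0,0.0,0.0]],[[-0.0,-0.0,-1.0],[0.0,0.0,0.0]],[[-0.0,-0.0,-1.0],[0.0,0.0,0.0]],[[0.0,0.0,-3.0],[0.0,0.0,0.0]],[[-0.0,-0.0,-3.0],[0.0,0.0,0.0]]]
5 end [617.94  49.34 212.53] [-0.0593  0.9763 -0.0139 -0.2076]
B [441.1 163.6 150.7] [-129.4  145.   150.7]
[[[1.42,0.87,-0.08],[-0.16,-3.77,-0.01]],[[1.33,0.87,-0.06],[0.0,-3.75,-0.0]],[[1.25,0.86,-0.01],[0.0,-3.75,-0.0]],[[1.19,0.86,0.02],[0.0,-3.75,-0.0]],[[1.13,0.85,0.09],[0.0,-3.75,-0.0]],[[1.08,0.86,0.14],[0.0,-3.75,-0.0]],[[1.06,0.84,0.2],[0.0,-3.75,-0.0]],[[1.04,0.85,0.28],[0.0,-3.75,-0.0]],[[1.04,0.84,0.35],[0.0,-3.75,-0.0]],[[1.05,0.84,0.42],[0.0,-3.75,-0.0]]]
[[[1.07,0.83,0.5],[0.0,-3.75,-0.0]],[[1.11,0.83,0.56],[0.0,-3.75,-0.0]],[[1.16,0.82,0.64],[0.0,-3.75,-0.0]],[[1.23,0.83,0.69],[0.0,-3.75,-0.0]],[[1.31,0.81,0.75],[0.0,-3.75,-0.0]],[[1.4,0.82,0.8],[0.0,-3.75,-0.0]]]
16 end [441.09 163.65 150.7 ] [-0.0575  0.9493  0.0187  0.3085]
[ 20.  19. 219.]
[-16.  45. 230.]
[-49.  70. 229.]
[-79.  96. 215.]
[-106.  120.  189.]
[-129.  145.  151.]
```

Request:
move_arm(plan=[[[0,0,-1],[0,0,0]],[[0,0,-1],[0,0,0]],[[0,0,-1],[0,0,0]],[[0,0,-3],[0,0,0]],[[0,0,-3],[0,0,0]],[[0,0,0],[0,0,0]]])

```text
clock: 13.15
ee_pos: [619.7, 49.6, 215.6]
ee_rot: [-0.059, 0.977, -0.014, -0.205]
wrist_force: [0.1, -0.3, 0.1]
opening: 46.5
```

Request:
move_arm(plan=[[[1.42,0.87,-0.08],[0,-3.75,0]],[[1.33,0.87,-0.06],[0,-3.75,0]],[[1.25,0.86,0],[0,-3.75,0]],[[1.2,0.86,0],[0,-3.75,0]],[[1.13,0.85,0.1],[0,-3.75,0]],[[1.08,0.85,0.15],[0,-3.75,0]],[[1.06,0.85,0.2],[0,-3.75,0]],[[1.04,0.85,0.28],[0,-3.75,0]],[[1.04,0.84,0.35],[0,-3.75,0]],[[1.05,0.84,0.42],[0,-3.75,0]]], gripper=0)

```text
clock: 14.15
ee_pos: [496.1, 120.7, 215.0]
ee_rot: [-0.061, 0.991, 0.006, 0.119]
wrist_force: [0.3, 0.0, 0.6]
opening: 84.9
```

Request:
move_arm(plan=[[[1.07,0.83,0.5],[0,-3.75,0]],[[1.1,0.83,0.55],[0,-3.75,0]],[[1.16,0.82,0.65],[0,-3.75,0]],[[1.23,0.82,0.7],[0,-3.75,0]],[[1.3,0.82,0.75],[0,-3.75,0]],[[1.4,0.82,0.8],[0,-3.75,0]],[[0,0,0],[0,0,0]],[[0,0,0],[0,0,0]]])

```text
clock: 14.95
ee_pos: [440.7, 163.4, 150.4]
ee_rot: [-0.059, 0.949, 0.018, 0.308]
wrist_force: [1.3, 0.3, 0.1]
opening: 85.4
```

```bash
python3 - <<'E'
from plan import *
o=arm.get_obs(); print({k:np.round(v,3) for k,v in o.items() if k in("ee_pos","clock","wrist_force","joints","opening")})
P,Rc=now(); print("rack",toR(P).round(1)); zt=Rc.apply([0,0,1]); print(zt.round(3), RT(36).apply([0,0,1]).round(3))
s=grab("side"); save(s,"s9.pkl"); cv2.imwrite("pics/s9.png",s["frame"][:,:,::-1])
w=grab("wrist"); save(w,"w9.pkl"); cv2.imwrite("pics/w9.png",w["frame"][:,:,::-1])
E
```

```text
{'clock': np.float64(14.95), 'joints': array([ 0.487, -0.126, -0.904,  0.198, -0.213,  0.298]), 'ee_pos': array([440.659, 163.423, 150.403]), 'wrist_force': array([1.289, 0.338, 0.061]), 'opening': np.float64(85.354)}
rack [-129.8  144.9  150.4]
[ 0.582  0.07  -0.81 ] [ 0.583  0.071 -0.809]
```

View pics/s9.png

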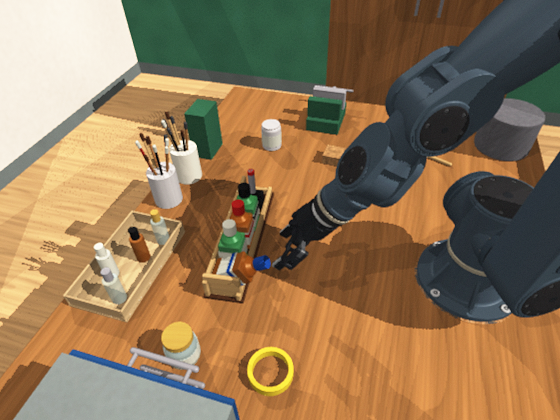

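View pics/w9.png

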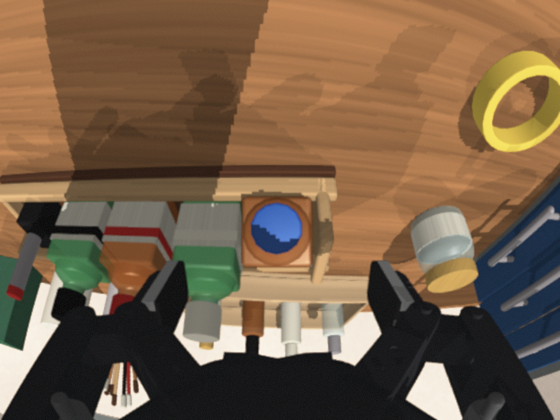

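```bash
python3 - <<'E'
from plan import *
from caps import blob,tri,t,s
import pickle
w=pickle.load(open("w9.pkl","rb"))
c,st=blob(w,"blue",(240,190,315,265)); print(c,st); q=ray(w,*c)
X,e=tri([ray(t,204.5,221.5),ray(s,261.1,262.6),q]); print(X.round(1),np.round(e,1),toR(X).round(1))
P,Rc=now(); show(P,Rc,[(rw(-85.3,144.8,90),RT(36),5)])
E
```

```text
[276.1079099  227.79465689] [ 252  203   49   50 1909]
[484.  168.   95.7] [1.3 1.2 0.9] [-86.3 144.2  95.7]
[[[0.05,-0.0,1.5],[-0.01,0.02,0.02]],[[0.04,-0.01,1.51],[-0.01,0.01,0.02]],[[0.05,0.0,1.5],[-0.02,0.02,0.02]],[[0.04,-0.0,1.5],[-0.01,0.02,0.01]],[[0.05,-0.01,1.5],[-0.01,0.01,0.02]]]
5 end [484.8  168.71  90.02] [-0.0575  0.9493  0.0187  0.3085]
```

Request:
move_arm(plan=[[[0.05,0,1.5],[0,0,0]],[[0.05,0,1.5],[0,0,0]],[[0.05,0,1.5],[0,0,0]],[[0.05,0,1.5],[0,0,0]],[[0.05,0,1.5],[0,0,0]],[[0,0,0],[0,0,0]]])

```text
clock: 15.65
ee_pos: [484.8, 168.2, 88.0]
ee_rot: [-0.058, 0.949, 0.017, 0.308]
wrist_force: [0.2, 1.2, 0.7]
opening: 85.1
```

Request:
move_arm(plan=[[[0,0,0],[0,0,0]],[[0,0,0],[0,0,0]],[[0,0,0],[0,0,0]],[[0,0,0],[0,0,0]],[[0,0,0],[0,0,0]],[[0,0,0],[0,0,0]],[[0,0,0],[0,0,0]]], gripper=1, grip_force=70)

```text
clock: 16.35
ee_pos: [482.9, 168.4, 88.7]
ee_rot: [-0.058, 0.949, 0.018, 0.309]
wrist_force: [-5.0, -0.2, 6.2]
opening: 30.1
```

```bash
python3 - <<'E'
from plan import *
o=arm.get_obs(); print({k:np.round(v,3) for k,v in o.items() if k in("ee_pos","clock","wrist_force","joints","opening")})
P,Rc=now(); np.save("att_blue.npy",np.r_[P,Rc.as_quat()]); t=toR(P); print("rack",t.round(1))
w=grab("wrist"); save(w,"w10.pkl"); cv2.imwrite("pics/w10.png",w["frame"][:,:,::-1])
a=Att(P,Rc,19,t[1],34.2,60)
pA=a.tool(14,t[1],73,60)
show(P,Rc,[(pA[0],pA[1],6)])
E
```

```text
{'clock': np.float64(16.35), 'joints': array([ 0.443,  0.07 , -0.958, -0.061, -0.189,  0.261]), 'ee_pos': array([482.903, 168.38 ,  88.735]), 'wrist_force': array([-5.045, -0.213,  6.168]), 'opening': np.float64(30.111)}
rack [-87.3 144.7  88.7]
[[[-0.31,-0.0,-0.57],[0.0,0.0,0.0]],[[-0.32,-0.0,-0.57],[0.0,0.0,0.0]],[[-0.31,-0.0,-0.58],[0.0,0.0,0.0]],[[-0.31,-0.01,-0.57],[0.0,0.0,-0.0]],[[-0.32,0.0,-0.57],[0.0,0.0,-0.0]],[[-0.31,0.0,-0.57],[0.0,0.0,-0.0]]]
6 end [477.96 167.77 127.53] [-0.0584  0.9492  0.0177  0.3088]
```

View pics/w10.png

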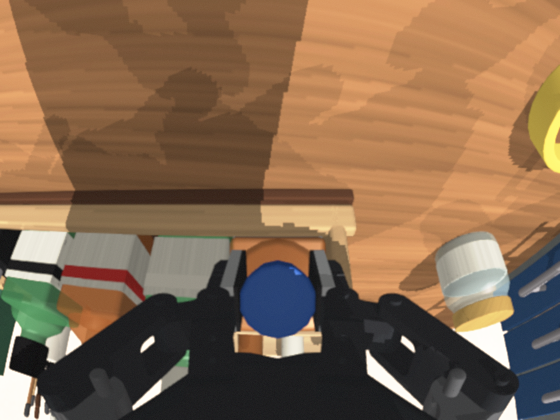

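Request:
move_arm(plan=[[[-0.31,0,-0.57],[0,0,0]],[[-0.31,0,-0.57],[0,0,0]],[[-0.31,0,-0.57],[0,0,0]],[[-0.31,0,-0.57],[0,0,0]],[[-0.31,0,-0.57],[0,0,0]],[[-0.31,0,-0.57],[0,0,0]],[[0,0,0],[0,0,0]]])

```text
clock: 17.1
ee_pos: [478.4, 168.0, 128.3]
ee_rot: [-0.058, 0.949, 0.018, 0.309]
wrist_force: [0.1, 0.2, -3.0]
opening: 30.2
```

```bash
python3 - <<'E'
from plan import *
o=arm.get_obs(); print({k:np.round(v,3) for k,v in o.items() if k in("ee_pos","clock","wrist_force","joints","opening")})
s=grab("side"); save(s,"s11.pkl"); crop(s,200,150,350,300,4,"pics/s11.png")
g=np.load("att_blue.npy"); y=144.7
a=Att(g[:3],R.from_quat(g[3:]),19,y,34.2,60)
P,Rc=now()
N=20; poses=[]
for i in range(1,N+1):
    u=i/N; poses.append(a.tool(14-14*u,y,73-20*u,60-60*u))
chain(P,Rc,poses)
E
```

```text
{'clock': np.float64(17.1), 'joints': array([ 0.448, -0.019, -0.896,  0.091, -0.191,  0.266]), 'ee_pos': array([478.37 , 168.002, 128.263]), 'wrist_force': array([ 0.1  ,  0.196, -2.994]), 'opening': np.float64(30.167)}
[[[-0.42,-0.01,-0.23],[0.0,3.03,-0.02]],[[-0.45,-0.0,-0.22],[-0.01,3.0,-0.0]],[[-0.46,-0.01,-0.22],[-0.0,3.0,-0.01]],[[-0.45,0.0,-0.21],[-0.01,3.0,-0.0]],[[-0.46,0.0,-0.2],[-0.01,3.0,-0.01]],[[-0.47,0.0,-0.2],[-0.0,3.0,-0.0]],[[-0.47,-0.0,-0.19],[-0.01,3.0,-0.0]],[[-0.47,-0.0,-0.19],[-0.01,3.0,-0.01]],[[-0.47,-0.0,-0.19],[-0.0,3.0,-0.0]],[[-0.48,-0.0,-0.18],[-0.01,3.0,-0.01]]]
[[[-0.49,-0.01,-0.17],[-0.01,3.0,-0.0]],[[-0.49,0.0,-0.17],[-0.0,3.0,-0.01]],[[-0.5,0.0,-0.17],[-0.01,3.0,0.0]],[[-0.5,0.0,-0.16],[-0.01,3.0,-0.0]],[[-0.5,-0.0,-0.16],[-0.0,3.0,-0.01]],[[-0.51,-0.0,-0.16],[-0.01,3.0,-0.0]],[[-0.52,-0.0,-0.16],[-0.01,3.0,-0.01]],[[-0.53,-0.01,-0.15],[-0.0,3.0,-0.0]],[[-0.52,0.0,-0.15],[-0.01,3.0,-0.0]],[[-0.54,0.0,-0.15],[-0.01,3.0,-0.01]]]
20 end [563.68 178.18 172.32] [-0.0604  0.9764 -0.013  -0.2072]
```

View pics/s11.png

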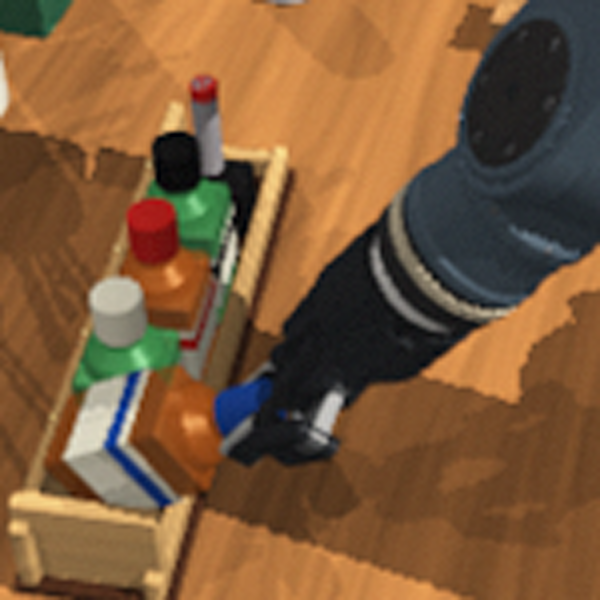

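Request:
move_arm(plan=[[[-0.42,0,-0.23],[0,3,0]],[[-0.45,0,-0.22],[0,3,0]],[[-0.46,0,-0.22],[0,3,0]],[[-0.45,0,-0.21],[0,3,0]],[[-0.46,0,-0.2],[0,3,0]],[[-0.47,0,-0.2],[0,3,0]],[[-0.47,0,-0.19],[0,3,0]],[[-0.47,0,-0.19],[0,3,0]],[[-0.47,0,-0.19],[0,3,0]],[[-0.48,0,-0.18],[0,3,0]]])

```text
clock: 18.15
ee_pos: [512.2, 172.0, 162.4]
ee_rot: [-0.061, 0.997, 0.002, 0.051]
wrist_force: [0.7, -0.0, -3.0]
opening: 30.7
```

Request:
move_arm(plan=[[[-0.49,0,-0.17],[0,3,0]],[[-0.49,0,-0.17],[0,3,0]],[[-0.5,0,-0.17],[0,3,0]],[[-0.5,0,-0.16],[0,3,0]],[[-0.5,0,-0.16],[0,3,0]],[[-0.51,0,-0.16],[0,3,0]],[[-0.52,0,-0.16],[0,3,0]],[[-0.53,0,-0.15],[0,3,0]],[[-0.52,0,-0.15],[0,3,0]],[[-0.54,0,-0.15],[0,3,0]]])

```text
clock: 19.15
ee_pos: [564.2, 178.4, 170.7]
ee_rot: [-0.059, 0.976, -0.014, -0.208]
wrist_force: [0.7, -0.1, -2.6]
opening: 30.5
```

Request:
move_arm(plan=[[[0,0,0],[0,0,0]],[[0,0,0],[0,0,0]]])

```text
clock: 19.35
ee_pos: [563.8, 178.4, 170.2]
ee_rot: [-0.059, 0.976, -0.014, -0.207]
wrist_force: [-0.3, -0.2, -1.2]
opening: 30.6
```

```bash
cat > lines.py <<'E'
from plan import *
import pickle
E_=((0,1),(1,2),(2,3),(3,0),(4,5),(5,6),(6,7),(7,4),(0,4),(1,5),(2,6),(3,7))
def draw(im,f,O,Rbt,col,x0,y0,k):
    c=np.array([[sx,sy,z] for z in(0,86) for sx,sy in((-28,-28),(28,-28),(28,28),(-28,28))],float)
    q=(proj(im,O+Rbt.apply(c))+.5-[x0,y0])*k
    for i,j in E_: cv2.line(f,tuple(q[i].astype(int)),tuple(q[j].astype(int)),col,1)
    for z in (110,140):
        th=np.linspace(0,2*np.pi,30); q=(proj(im,O+Rbt.apply(np.c_[16*np.cos(th),16*np.sin(th),0*th+z]))+.5-[x0,y0])*k
        cv2.polylines(f,[q.astype(np.int32)],True,col,1)
def zoom(im,x0,y0,x1,y1,k): return cv2.resize(im["frame"][y0:y1,x0:x1,::-1],None,fx=k,fy=k,interpolation=cv2.INTER_CUBIC)
E
python3 - <<'E'
from lines import *
o=arm.get_obs(); print({k:np.round(v,3) for k,v in o.items() if k in("ee_pos","clock","wrist_force","joints","opening","ee_rot")})
s=grab("side"); save(s,"s12.pkl")
w=grab("wrist"); save(w,"w12.pkl"); cv2.imwrite("pics/w12.png",w["frame"][:,:,::-1])
g=np.load("att_blue.npy"); y=144.7
a=Att(g[:3],R.from_quat(g[3:]),19,y,34.2,60)
P,Rc=now(); O,Rbt=cur_bottle(a,P,Rc); print(toR(O).round(1),Rbt.apply([0,0,1]).round(3))
f=zoom(s,200,190,280,305,5); cv2.imwrite("pics/s12.png",f)
draw(s,f,O,Rbt,(255,0,255),200,190,5); draw(s,f,rw(0,10,10),Rb(0),(0,255,255),200,190,5)
cv2.imwrite("pics/s12l.png",f)
E
```

```text
{'clock': np.float64(19.35), 'joints': array([0.277, 0.71 , 0.484, 1.759, 0.06 , 0.143]), 'ee_pos': array([563.785, 178.355, 170.166]), 'ee_rot': array([-0.059,  0.976, -0.014, -0.207]), 'wrist_force': array([-0.278, -0.215, -1.179]), 'opening': np.float64(30.616)}
[ -0.4 144.6  52.3] [-0.001  0.002  1.   ]
```

View pics/s12.png

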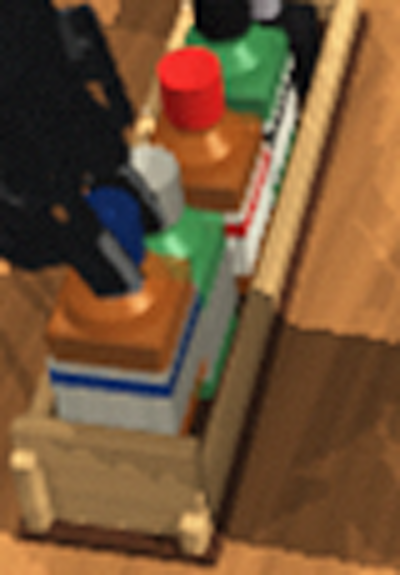

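View pics/s12l.png

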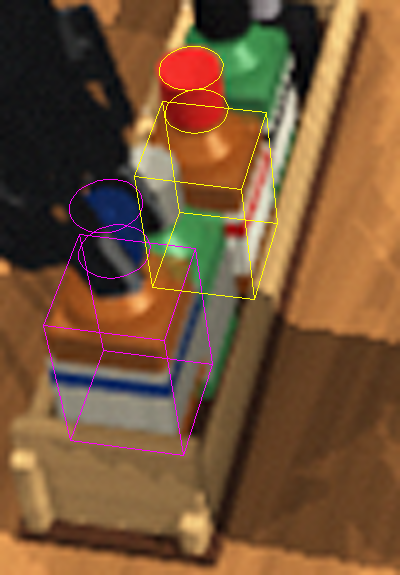

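View pics/w12.png

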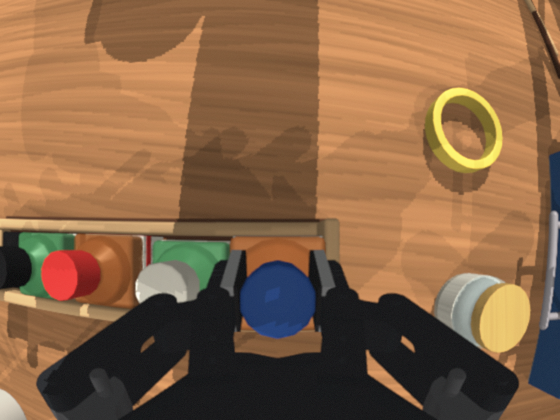

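Request:
move_arm(plan=[[[-0.2,0,0.46],[0,0,0]],[[-0.2,0,0.46],[0,0,0]],[[-0.2,0,0.46],[0,0,0]],[[-0.2,0,0.46],[0,0,0]],[[-0.2,0,0.46],[0,0,0]],[[-0.2,0,0.46],[0,0,0]],[[0,0,0],[0,0,0]]])

```text
clock: 20.15
ee_pos: [562.8, 178.1, 140.6]
ee_rot: [-0.059, 0.976, -0.014, -0.208]
wrist_force: [-0.5, -0.5, -2.3]
opening: 30.2
```

Request:
move_arm(plan=[[[-0.06,0,0.14],[0,0,0]],[[-0.06,0,0.14],[0,0,0]],[[-0.06,0,0.14],[0,0,0]],[[0,0,0],[0,0,0]]])

```text
clock: 20.55
ee_pos: [563.0, 178.2, 136.7]
ee_rot: [-0.059, 0.976, -0.014, -0.208]
wrist_force: [-0.2, 0.1, -1.8]
opening: 30.4
```

```bash
python3 - <<'E'
from lines import *
o=arm.get_obs(); print({k:np.round(v,3) for k,v in o.items() if k in("ee_pos","clock","wrist_force","torque","opening")})
s=grab("side"); save(s,"s13.pkl")
f=zoom(s,200,190,280,305,5); cv2.imwrite("pics/s13.png",f)
E
```

```text
{'clock': np.float64(20.55), 'ee_pos': array([563.045, 178.171, 136.702]), 'wrist_force': array([-0.24 ,  0.137, -1.772]), 'torque': array([ 0.077, -0.548,  0.044]), 'opening': np.float64(30.363)}
```

View pics/s13.png

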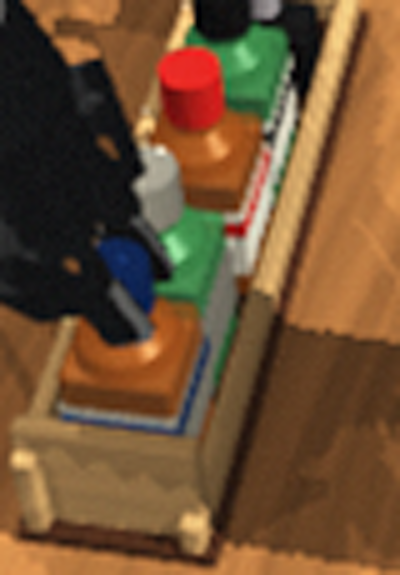

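Request:
move_arm(plan=[[[-0.06,0,0.14],[0,0,0]],[[-0.06,0,0.14],[0,0,0]],[[0,0,0],[0,0,0]]])

```text
clock: 20.9
ee_pos: [563.0, 178.2, 133.5]
ee_rot: [-0.059, 0.976, -0.014, -0.208]
wrist_force: [-0.6, 0.1, -2.3]
opening: 30.4
```

Request:
move_arm(plan=[[[-0.04,0,0.1],[0,0,0]],[[0,0,0],[0,0,0]]])

```text
clock: 21.1
ee_pos: [563.0, 178.2, 132.6]
ee_rot: [-0.059, 0.976, -0.014, -0.207]
wrist_force: [0.3, 1.1, -1.8]
opening: 30.3
```

Request:
move_arm(plan=[[[-0.04,0,0.1],[0,0,0]],[[0,0,0],[0,0,0]]])

```text
clock: 21.3
ee_pos: [562.8, 178.1, 132.4]
ee_rot: [-0.059, 0.976, -0.014, -0.207]
wrist_force: [-1.3, -0.2, 3.6]
opening: 30.3
```

Request:
move_arm(plan=[[[-0.04,0,0.1],[0,0,0]],[[0,0,0],[0,0,0]]])

```text
clock: 21.5
ee_pos: [562.8, 178.0, 132.4]
ee_rot: [-0.059, 0.976, -0.014, -0.207]
wrist_force: [-0.1, -1.4, 12.0]
opening: 30.4
```

Request:
move_arm(plan=[[[0.04,0,-0.1],[0,0,0]],[[0,0,0],[0,0,0]]])

```text
clock: 21.7
ee_pos: [562.8, 178.1, 132.4]
ee_rot: [-0.059, 0.976, -0.014, -0.207]
wrist_force: [-0.4, -1.0, 7.4]
opening: 30.3
```

Request:
move_arm(plan=[[[0,0,0],[0,0,0]],[[0,0,0],[0,0,0]],[[0,0,0],[0,0,0]],[[0,0,0],[0,0,0]]], gripper=0.5)

```text
clock: 22.1
ee_pos: [562.9, 178.2, 131.4]
ee_rot: [-0.059, 0.976, -0.014, -0.208]
wrist_force: [0.7, 0.6, 0.1]
opening: 42.8
```

```bash
python3 - <<'E'
from lines import *
o=arm.get_obs(); print({k:np.round(v,3) for k,v in o.items() if k in("ee_pos","clock","wrist_force","torque","opening")})
s=grab("side"); save(s,"s14.pkl")
f=zoom(s,200,190,280,305,5); cv2.imwrite("pics/s14.png",f)
E
```

```text
{'clock': np.float64(22.1), 'ee_pos': array([562.918, 178.188, 131.408]), 'wrist_force': array([0.734, 0.649, 0.087]), 'torque': array([ 0.032, -0.405, -0.   ]), 'opening': np.float64(42.81)}
```

Request:
move_arm(plan=[[[0,0,-1],[0,0,0]],[[0,0,-1],[0,0,0]],[[0,0,-1],[0,0,0]],[[0,0,-3],[0,0,0]],[[0,0,-3],[0,0,0]],[[0,0,0],[0,0,0]]])

```text
clock: 22.75
ee_pos: [601.1, 183.2, 216.7]
ee_rot: [-0.059, 0.977, -0.013, -0.205]
wrist_force: [0.8, 0.8, 0.1]
opening: 42.6
```

```bash
python3 - <<'E'
from lines import *
from caps import blob,tri
s=grab("side"); save(s,"s15.pkl"); w=grab("wrist"); save(w,"w15.pkl")
P,Rc=now(); print(P.round(1),toR(P).round(1))
for c,yb in (("red",10),("white",81.5),("blue",144.7)):
    q=proj(s,[rw(0,yb,135)])[0]; 
    cc,st=blob(s,c,(int(q[0]-16),int(q[1]-18),int(q[0]+16),int(q[1]+16))); print(c,"pred",q.round(1),"meas",cc.round(1),st)
    print("  at z 137:",toR(onz(s,*cc,137)).round(1))
r=RT(0)*R.from_euler('z',-90,degrees=True)
print(r.as_matrix().round(2))
B=rw(0,-148,220)
show(P,Rc,[(B,r,14)])
E
```

```text
[599.7 182.9 213.7] [ 30.4 145.  213.7]
red pred [238.3 207.5] meas [237.8 207.5] [232 200  13  16 175]
  at z 137: [  0.4  12.2 137. ]
white pred [230.9 227.8] meas [228.5 227.3] [223 220  12  16 158]
  at z 137: [  5.5  82.5 137. ]
blue pred [223.7 247.6] meas [223.3 247.2] [217 239  14  18 198]
  at z 137: [  0.6 145.1 137. ]
[[ 0.12 -0.99  0.  ]
 [-0.99 -0.12 -0.  ]
 [ 0.    0.   -1.  ]]
[[[0.22,-2.09,0.05],[1.33,-1.35,-6.33]],[[0.44,-2.06,0.1],[1.34,-1.35,-6.32]],[[0.68,-1.99,0.12],[1.33,-1.35,-6.33]],[[0.89,-1.9,0.16],[1.33,-1.35,-6.32]],[[1.1,-1.79,0.17],[1.34,-1.35,-6.33]],[[1.29,-1.65,0.18],[1.33,-1.35,-6.32]],[[1.47,-1.49,0.19],[1.33,-1.35,-6.33]],[[1.63,-1.32,0.19],[1.33,-1.35,-6.32]],[[1.77,-1.12,0.17],[1.34,-1.35,-6.33]],[[1.89,-0.92,0.15],[1.33,-1.35,-6.33]]]
[[[1.98,-0.7,0.13],[1.33,-1.35,-6.32]],[[2.05,-0.48,0.09],[1.34,-1.35,-6.33]],[[2.09,-0.24,0.06],[1.33,-1.35,-6.32]],[[2.1,-0.02,0.0],[1.33,-1.35,-6.33]]]
14 end [ 604.87 -111.58  220.05] [-0.7486  0.663   0.     -0.    ]
```

Request:
move_arm(plan=[[[0.22,-2.1,0.05],[1.33,-1.35,-6.33]],[[0.44,-2.06,0.1],[1.33,-1.35,-6.33]],[[0.68,-2.0,0.12],[1.33,-1.35,-6.33]],[[0.9,-1.9,0.16],[1.33,-1.35,-6.33]],[[1.1,-1.8,0.17],[1.33,-1.35,-6.33]],[[1.3,-1.65,0.18],[1.33,-1.35,-6.33]],[[1.47,-1.5,0.19],[1.33,-1.35,-6.33]],[[1.63,-1.32,0.19],[1.33,-1.35,-6.33]],[[1.77,-1.12,0.17],[1.33,-1.35,-6.33]],[[1.9,-0.92,0.15],[1.33,-1.35,-6.33]]])

```text
clock: 23.85
ee_pos: [601.8, -28.7, 217.3]
ee_rot: [-0.586, 0.808, -0.003, -0.066]
wrist_force: [0.8, -0.1, -0.4]
opening: 42.8
```

Request:
move_arm(plan=[[[1.98,-0.7,0.13],[1.33,-1.35,-6.33]],[[2.05,-0.48,0.09],[1.33,-1.35,-6.33]],[[2.1,-0.24,0.06],[1.33,-1.35,-6.33]],[[2.1,0,0],[1.33,-1.35,-6.33]],[[0,0,0],[0,0,0]],[[0,0,0],[0,0,0]]])

```text
clock: 24.45
ee_pos: [603.2, -112.6, 219.4]
ee_rot: [0.748, -0.664, -0.001, 0.001]
wrist_force: [-0.2, -0.0, -0.2]
opening: 42.7
```

```bash
python3 - <<'E'
from lines import *
from caps import blob,tri
o=arm.get_obs(); print({k:np.round(v,3) for k,v in o.items() if k in("ee_pos","clock","wrist_force","joints","opening","ee_rot")})
P,Rc=now(); print(toR(P).round(1)); print(Rc.as_matrix().round(3))
s=grab("side"); save(s,"s16.pkl"); w=grab("wrist"); save(w,"w16.pkl"); t=grab("top"); save(t,"t16.pkl")
for c,yb in (("red",10),("white",81.5),("blue",144.7)):
    rr=[]
    for n,im in (("side",s),("wrist",w),("top",t)):
        q=proj(im,[rw(0,yb,137)])[0]
        try:
            k=45 if n=="wrist" else 16
            win=[int(max(0,q[0]-k)),int(max(0,q[1]-k)),int(max(0,q[0]+k)),int(max(0,q[1]+k))]
            cc,st=blob(im,c,win); print(c,n,q.round(1),cc.round(1),st[2:]); print("   ",toR(onz(im,*cc,138)).round(1))
        except Exception as e: print(c,n,q.round(1),"none")
for n,im in (("side",s),("wrist",w),("top",t)):
    q=proj(im,[rw(0,-148,133)])[0]; k=40 if n=="wrist" else 12
    try:
        win=[int(max(0,q[0]-k)),int(max(0,q[1]-k)),int(max(0,q[0]+k)),int(max(0,q[1]+k))]
        cc,st=blob(im,"red",win); print("post",n,q.round(1),cc.round(1),st[2:],toR(onz(im,*cc,131)).round(1))
    except Exception as e: print("post",n,q,"none")
E
```

```text
{'clock': np.float64(24.45), 'joints': array([-0.185,  0.403,  0.161,  1.332, -0.   , -1.874]), 'ee_pos': array([ 603.234, -112.624,  219.362]), 'ee_rot': array([ 0.748, -0.664, -0.001,  0.001]), 'wrist_force': array([-0.211, -0.016, -0.157]), 'opening': np.float64(42.684)}
[  -1.7 -148.8  219.4]
[[ 0.119 -0.993 -0.003]
 [-0.993 -0.119  0.001]
 [-0.001  0.003 -1.   ]]
red side [238.2 206.9] [237.7 207.4] [ 13  16 170]
    [  0.5  13.1 138. ]
red wrist [275.2 380.4] none
red top [252.3 179.1] [252.3 179.3] [ 12  14 127]
    [ -0.6  10.  138. ]
white side [230.8 227.2] [228.3 224.4] [12 11 94]
    [  8.1  74.2 138. ]
white wrist [275.5 422.2] none
white top [224.  182.4] [223.8 180.7] [ 14  12 137]
    [  4.   81.5 138. ]
blue side [223.6 247.1] [223.5 247.3] [ 14  18 209]
    [ -0.4 146.3 138. ]
blue wrist [275.7 449.6] none
blue top [199.  185.2] [198.9 185.5] [ 13  14 137]
    [ -0.9 144.9 138. ]
post side [252.4 169.4] [250.9 173.1] [ 6  4 16] [   1. -134.  131.]
post wrist [274.5 219. ] [269.4 221.2] [ 29  28 230] [   3.6 -145.7  131. ]
post top [314.41633414 172.35903038] none
```

```bash
python3 - <<'E'
from lines import *
w=pickle.load(open("w16.pkl","rb"))
f=w["frame"].astype(int); r,g,b=f[...,0],f[...,1],f[...,2]
m=((r>80)&(g<0.55*r)&(b<0.6*r)); m[:190]=0;m[255:]=0;m[:,:235]=0;m[:,315:]=0
ys,xs=np.nonzero(m); print(xs.min(),xs.max(),ys.min(),ys.max(),xs.mean(),ys.mean(),len(xs))
m2=((r>60)&(g<0.55*r)&(b<0.55*r))
print("\n".join("".join("#" if m[i,j] else "." for j in range(250,305,1)) for i in range(195,250,2)))
th=np.linspace(0,2*np.pi,24)
for cx,cy in((0,-148),(2,-146),(3,-145)):
    q=proj(w,np.array([rw(cx+10*np.cos(a),cy+10*np.sin(a),135) for a in th])); print(cx,cy,q.min(0).round(1),q.max(0).round(1),q.mean(0).round(1))
E
```

```text
255 285 210 239 269.56832971800435 224.17787418655098 461
.......................................................
.......................................................
.......................................................
.......................................................
.......................................................
.......................................................
.......................................................
.......................................................
................#########..............................
............#################..........................
..........#####################........................
........#########################......................
.......#######............########.....................
......######........##......#######....................
......######........##........#####....................
......########......##.........#####...................
.....#############..###........#####...................
......###########....##........####....................
......#####............####...#####....................
.......####..............#########.....................
.........#########.........#####.......................
...........########.......####.........................
..............#############............................
.......................................................
.......................................................
.......................................................
.......................................................
.......................................................
0 -148 [260.1 206.3] [288.8 233.3] [273.9 219.9]
2 -146 [257.3 209.1] [285.9 235.9] [271.  222.6]
3 -145 [255.9 210.5] [284.4 237.3] [269.6 224. ]
```

Request:
move_arm(plan=[[[-0.33,-0.42,0.5],[0,0,0]],[[0,0,2.5],[0,0,0]],[[0,0,2.5],[0,0,0]],[[0,0,2.5],[0,0,0]],[[0,0,1.5],[0,0,0]],[[0,0,0.9],[0,0,0]],[[0,0,0],[0,0,0]]])

```text
clock: 25.3
ee_pos: [607.4, -107.7, 114.8]
ee_rot: [0.749, -0.662, -0.002, 0.001]
wrist_force: [0.0, -0.4, 1.0]
opening: 43.0
```

```bash
python3 - <<'E'
from lines import *
o=arm.get_obs(); print({k:np.round(v,3) for k,v in o.items() if k in("ee_pos","clock","wrist_force","opening")})
P,Rc=now(); print(toR(P).round(1))
w=grab("wrist"); save(w,"w17.pkl")
f=w["frame"].astype(int); r,g,b=f[...,0],f[...,1],f[...,2]
m=((r>80)&(g<0.55*r)&(b<0.6*r)); m[:200]=0;m[:,:225]=0;m[:,335:]=0
n,lab,st,c=cv2.connectedComponentsWithStats(m.astype(np.uint8)); 
for i in range(1,n):
    if st[i,4]>80: print(st[i],c[i].round(1))
print(proj(w,[P+Rc.apply([0,0,-20]),rw(3,-145,135)]).round(1))
E
```

```text
{'clock': np.float64(25.3), 'ee_pos': array([ 607.43 , -107.703,  114.817]), 'wrist_force': array([ 0.021, -0.376,  0.985]), 'opening': np.float64(42.953)}
[   3.  -144.4  114.8]
[ 252  279   49   51 1902] [276.1 304.3]
[[276.2 308.2]
 [276.5 307.3]]
```

Request:
move_arm(plan=[[[0,0,0],[0,0,0]],[[0,0,0],[0,0,0]],[[0,0,0],[0,0,0]],[[0,0,0],[0,0,0]],[[0,0,0],[0,0,0]]], gripper=1, grip_force=70)

```text
clock: 25.85
ee_pos: [608.2, -108.6, 117.4]
ee_rot: [0.749, -0.663, -0.0, -0.0]
wrist_force: [-0.7, 0.3, 5.7]
opening: 18.2
```

```bash
python3 - <<'E'
from lines import *
o=arm.get_obs(); print({k:np.round(v,3) for k,v in o.items() if k in("ee_pos","clock","wrist_force","opening")})
P,Rc=now(); print(toR(P).round(1)); print("rack +y in tool",Rc.inv().apply(R.from_euler('z',YAW).apply([0,1,0])).round(3))
E
```

```text
{'clock': np.float64(25.85), 'ee_pos': array([ 608.249, -108.559,  117.448]), 'wrist_force': array([-0.714,  0.319,  5.682]), 'opening': np.float64(18.169)}
[   3.7 -145.4  117.4]
rack +y in tool [-1.    -0.001  0.   ]
```

Request:
move_arm(plan=[[[-0.4,0,0],[0,0,0]],[[-0.4,0,0],[0,0,0]],[[-0.4,0,0],[0,0,0]],[[-0.4,0,0],[0,0,0]],[[-0.4,0,0],[0,0,0]],[[-0.4,0,0],[0,0,0]],[[-0.4,0,0],[0,0,0]],[[-0.4,0,0],[0,0,0]],[[-0.3,0,0],[0,0,0]],[[0,0,0],[0,0,0]]])

```text
clock: 26.85
ee_pos: [604.0, -74.0, 117.5]
ee_rot: [0.749, -0.663, 0.0, 0.0]
wrist_force: [-2.3, -1.4, 6.6]
opening: 18.2
```

```bash
python3 - <<'E'
from lines import *
from caps import blob
o=arm.get_obs(); print({k:np.round(v,3) for k,v in o.items() if k in("ee_pos","clock","wrist_force","torque","opening")})
P,Rc=now(); print(toR(P).round(1))
s=grab("side"); save(s,"s18.pkl"); t=grab("top"); save(t,"t18.pkl")
for c,yb in (("red",10),("white",81.5),("blue",144.7)):
    for n,im in (("side",s),("top",t)):
        q=proj(im,[rw(0,yb,137)])[0]
        k=12
        try:
            cc,st=blob(im,c,[int(q[0]-k),int(q[1]-k),int(q[0]+k),int(q[1]+k)]); print(c,n,q.round(1),cc.round(1),st[2:],toR(onz(im,*cc,138)).round(1))
        except Exception: print(c,n,"none")
E
```

```text
{'clock': np.float64(26.85), 'ee_pos': array([603.987, -74.001, 117.477]), 'wrist_force': array([-2.329, -1.399,  6.577]), 'torque': array([-0.171,  0.489, -0.019]), 'opening': np.float64(18.23)}
[   3.7 -110.6  117.5]
red side [238.2 206.9] [237.7 207.5] [ 13  16 171] [  0.3  13.2 138. ]
red top [252.3 179.1] [252.3 179.3] [ 12  14 127] [ -0.6  10.  138. ]
white side [230.8 227.2] [228.3 224.1] [12  9 88] [  8.4  73.3 138. ]
white top [224.  182.4] [223.9 180.8] [ 13  12 134] [  3.9  81.3 138. ]
blue side [223.6 247.1] [223.5 247.3] [ 14  18 208] [ -0.4 146.1 138. ]
blue top [199.  185.2] [198.9 185.5] [ 13  14 136] [ -1. 145. 138.]
```

Request:
move_arm(plan=[[[-0.3,0,0],[0,0,0]],[[-0.3,0,0],[0,0,0]],[[-0.3,0,0],[0,0,0]],[[-0.3,0,0],[0,0,0]],[[-0.3,0,0],[0,0,0]],[[-0.3,0,0],[0,0,0]],[[-0.3,0,0],[0,0,0]],[[-0.3,0,0],[0,0,0]],[[-0.3,0,0],[0,0,0]],[[-0.3,0,0],[0,0,0]]])

```text
clock: 27.95
ee_pos: [600.5, -45.5, 117.5]
ee_rot: [0.748, -0.663, 0.001, 0.001]
wrist_force: [-0.7, -7.3, 5.0]
opening: 18.3
```

```bash
cat > chk.py <<'E'
from lines import *
from caps import blob
def chk(tag,ys):
    o=arm.get_obs(); print({k:np.round(v,2).tolist() for k,v in o.items() if k in("ee_pos","clock","wrist_force","opening")})
    P,Rc=now(); print("tcp rack",toR(P).round(1))
    s=grab("side"); save(s,f"s{tag}.pkl"); t=grab("top"); save(t,f"t{tag}.pkl")
    for c,yb in ys:
        for n,im in (("side",s),("top",t)):
            q=proj(im,[rw(0,yb,137)])[0]
            k=12
            try:
                cc,st=blob(im,c,[int(q[0]-k),int(q[1]-k),int(q[0]+k),int(q[1]+k)]); print(c,n,q.round(1),cc.round(1),st[2:].tolist(),toR(onz(im,*cc,138)).round(1))
            except Exception: print(c,n,"none")
E
python3 -c "
from chk import *
chk('19',[('red',12),('white',83),('blue',145)])"
```

```text
{'clock': 27.95, 'ee_pos': [600.46, -45.5, 117.49], 'wrist_force': [-0.71, -7.33, 5.0], 'opening': 18.31}
tcp rack [  3.6 -81.8 117.5]
red side [238.  207.4] [235.6 212. ] [13, 14, 153] [  1.6  29.8 138. ]
red top [251.5 179.2] [243.9 180.2] [11, 14, 127] [ -0.7  31.2 138. ]
white side [230.6 227.7] [227.7 225.8] [13, 9, 87] [  8.2  78.9 138. ]
white top [223.4 182.4] [221.3 181. ] [14, 13, 137] [  4.   87.8 138. ]
blue side [223.6 247.2] [223.5 247.3] [14, 18, 209] [ -0.4 146.2 138. ]
blue top [198.9 185.2] [198.9 185.5] [13, 14, 137] [ -0.9 144.9 138. ]
```

Request:
move_arm(plan=[[[-0.2,0,0],[0,0,0]],[[-0.2,0,0],[0,0,0]],[[-0.2,0,0],[0,0,0]],[[-0.2,0,0],[0,0,0]],[[-0.2,0,0],[0,0,0]],[[-0.2,0,0],[0,0,0]],[[0,0,0],[0,0,0]]])

```text
clock: 28.75
ee_pos: [599.4, -36.5, 117.6]
ee_rot: [0.748, -0.664, 0.003, 0.003]
wrist_force: [-0.9, -23.0, 4.4]
opening: 18.2
```

```bash
python3 -c "
from chk import *
chk('20',[('red',40),('white',96),('blue',150)])"
```

```text
{'clock': 28.75, 'ee_pos': [599.35, -36.52, 117.55], 'wrist_force': [-0.91, -23.04, 4.39], 'opening': 18.23}
tcp rack [  3.6 -72.8 117.6]
red side [235.2 215.2] [234.7 215.5] [14, 18, 181] [  0.5  42.3 138. ]
red top [240.4 180.5] [240.4 180.6] [12, 14, 128] [ -0.5  40.1 138. ]
white side [229.2 231.6] [227.  228.3] [12, 10, 90] [  7.8  87.1 138. ]
white top [218.3 183. ] [218.1 181.5] [13, 12, 134] [  3.7  96.  138. ]
blue side [223.  248.8] [222.7 249.5] [15, 18, 213] [ -0.3 152.8 138. ]
blue top [196.9 185.5] [196.2 186.1] [13, 13, 134] [ -1.5 151.9 138. ]
```

```bash
cat > asc.py <<'E'
from lines import *
def cls(p):
    r,g,b=[int(v) for v in p]; mx=max(r,g,b); mn=min(r,g,b)
    if mx<45: return 'K'
    if g>1.25*r and g>1.1*b: return 'G'
    if b>1.3*r: return 'B'
    if r>2.6*g and r>2.6*b and r>80: return 'R'
    if mx-mn<0.18*mx: return 'W' if mx>120 else 'w'
    if r>1.6*g: return 'O'
    return '.'
def asc(im,x0,y0,x1,y1):
    print("     "+"".join(str(x//10%10) if x%10==0 else ' ' for x in range(x0,x1)))
    for y in range(y0,y1): print(f"{y:4d} "+"".join(cls(im["frame"][y,x]) for x in range(x0,x1)))
E
python3 - <<'E'
from asc import *
s=pickle.load(open("s20.pkl","rb")); t=pickle.load(open("t20.pkl","rb"))
for yb in (152,96,40,-16): print(yb, "top cap",proj(t,[rw(0,yb,140)])[0].round(1),"side cap",proj(s,[rw(0,yb,140)])[0].round(1), "side body corner -28,+28,z96", proj(s,[rw(-28,yb+28,96)])[0].round(1))
asc(t,180,160,300,215)
asc(s,200,165,290,300)
E
```

```text
152 top cap [196.  185.3] side cap [222.6 248.6] side body corner -28,+28,z96 [233.4 271.8]
96 top cap [218.2 182.8] side cap [229.1 230.8] side body corner -28,+28,z96 [239.4 253.2]
40 top cap [240.3 180.2] side cap [235.1 214.3] side body corner -28,+28,z96 [245. 236.]
-16 top cap [262.5 177.7] side cap [240.6 199.1] side body corner -28,+28,z96 [250.1 220.1]
     8         9         0         1         2         3         4         5         6         7         8         9         
 160 .........................................................................wBB............................................
 161 ................................................................................B.......B...............................
 162 ..........................................................................BB...........BB...............................
 163 ........................................................................wB.B............B...............................
 164 ..............................................................................BB.....................
[... 18675 characters left out ...]
............................
 293 ...........................................OOO............................................
 294 ...O.......OO..............................OOO............................................
 295 ...OO.....OOOOOOOOOO.......................OOO............................................
 296 ..OOOO....OOOOOOOOOOOOOOOOO................OOO............................................
 297 ....OOKKOOOOOOOOOOOOOOOOOOOOOOOKKO........OOOO............................................
 298 .....OOOOOOOOKOOOOOOOOOOOOOOOOOOOOOO......OOO.............................................
 299 ...........OOOO.OOOOOOOOOOOOOOOOOOOO......OOO.............................................
```

```bash
python3 - <<'E'
from asc import *
s=pickle.load(open("s20.pkl","rb"))
def P_(x,y,z): return proj(s,[rw(x,y,z)])[0].round(1)
for yb in (-16,-23,40,96,152):
    print(yb,"cap top rim far",P_(0,yb-16,150),"cap near bottom",P_(0,yb+16,120),"cap centre cols",P_(0,yb,150),"rear front-bottom corner",P_(-28,yb-28,12),"rear front-top corner",P_(-28,yb-28,96))
print("follower front top -28.. face", P_(-30,-44,56), P_(-30,-48,56))
# extents (rows) of caps
f=s["frame"].astype(int)
for yb in (-16,-23): 
    th=np.linspace(0,2*np.pi,60); q=np.vstack([proj(s,[rw(16*np.cos(a),yb+16*np.sin(a),z) for a in th]) for z in (120,150)]); print(yb,"cap bbox",q.min(0).round(1),q.max(0).round(1))
for yb in (40,152):
    q=np.vstack([proj(s,[rw(16*np.cos(a),yb+16*np.sin(a),z) for a in th]) for z in (120,150)]); print(yb,"cap bbox",q.min(0).round(1),q.max(0).round(1))
for r in range(188,212): print(r, [int(v) for v in f[r,228:252].max(1)])
E
```

```text
-16 cap top rim far [241.8 192.1] cap near bottom [239.8 209. ] cap centre cols [240.3 196.2] rear front-bottom corner [256.9 227. ] rear front-top corner [254.9 205.3]
-23 cap top rim far [242.4 190.3] cap near bottom [240.5 207.2] cap centre cols [240.9 194.4] rear front-bottom corner [257.4 225.2] rear front-top corner [255.4 203.5]
40 cap top rim far [236.3 206.9] cap near bottom [234.3 224.6] cap centre cols [234.7 211.4] rear front-bottom corner [252.4 241.7] rear front-top corner [250.1 220.1]
96 cap top rim far [230.4 223. ] cap near bottom [228.2 241.4] cap centre cols [228.6 227.9] rear front-bottom corner [247.7 257.6] rear front-top corner [245. 236.]
152 cap top rim far [224.  240.5] cap near bottom [221.7 259.6] cap centre cols [222.  245.7] rear front-bottom corner [242.5 274.6] rear front-top corner [239.4 253.2]
follower front top -28.. face [256.6 216. ] [256.9 215. ]
-16 cap bbox [234. 192.] [247.5 209.1]
-23 cap bbox [234.7 190.3] [248.1 207.2]
40 cap bbox [228.1 206.9] [242.3 224.6]
152 cap bbox [214.9 240.4] [230.6 259.7]
188 [93, 96, 92, 124, 169, 176, 177, 149
[... 1982 characters left out ...]
0, 246, 202, 105, 59, 7, 14, 12, 12, 14, 17, 16, 19, 22, 70, 121, 137, 137, 136, 128, 112]
207 [124, 117, 192, 243, 223, 160, 111, 113, 104, 92, 56, 12, 12, 17, 15, 20, 57, 114, 140, 139, 135, 133, 129, 129]
208 [124, 134, 190, 221, 177, 154, 168, 171, 173, 162, 131, 91, 35, 46, 66, 76, 117, 145, 143, 136, 137, 135, 130, 125]
209 [125, 148, 169, 170, 167, 166, 168, 166, 166, 166, 171, 157, 94, 103, 120, 148, 178, 169, 142, 138, 139, 140, 129, 122]
210 [138, 162, 173, 170, 170, 166, 167, 166, 166, 164, 165, 167, 141, 122, 140, 180, 213, 185, 155, 142, 139, 137, 127, 124]
211 [145, 174, 173, 169, 169, 167, 165, 169, 165, 164, 165, 168, 144, 99, 151, 174, 206, 204, 176, 156, 143, 134, 127, 125]
```

Request:
move_arm(plan=[[[0.2,0,0],[0,0,0]],[[0.15,0,0],[0,0,0]],[[0,0,0],[0,0,0]]])

```text
clock: 29.15
ee_pos: [599.4, -36.8, 117.5]
ee_rot: [0.748, -0.663, 0.001, 0.0]
wrist_force: [-2.6, -5.6, 6.7]
opening: 18.1
```

```bash
python3 -c "
from chk import *
chk('21',[('red',40),('white',96),('blue',152)])"
```

```text
{'clock': 29.15, 'ee_pos': [599.42, -36.8, 117.49], 'wrist_force': [-2.61, -5.59, 6.68], 'opening': 18.14}
tcp rack [  3.6 -73.1 117.5]
red side [235.2 215.2] [234.7 215.5] [13, 18, 179] [  0.5  42.2 138. ]
red top [240.4 180.5] [240.5 180.6] [12, 14, 131] [ -0.6  39.7 138. ]
white side [229.2 231.6] [227.1 228.3] [12, 10, 91] [  7.6  87.1 138. ]
white top [218.3 183. ] [218.1 181.5] [13, 12, 134] [  3.7  96.  138. ]
blue side [222.7 249.5] [222.7 249.5] [15, 18, 214] [ -0.4 152.9 138. ]
blue top [196.2 185.5] [196.2 186. ] [13, 13, 135] [ -1.5 151.8 138. ]
```

Request:
move_arm(plan=[[[0,0,0],[0,0,0]],[[0,0,0],[0,0,0]],[[0,0,0],[0,0,0]]], gripper=0.5)

```text
clock: 29.55
ee_pos: [599.1, -35.4, 116.4]
ee_rot: [0.749, -0.663, -0.001, 0.0]
wrist_force: [0.1, 0.6, 0.2]
opening: 42.9
```

```bash
python3 - <<'E'
from lines import *
o=arm.get_obs(); print({k:np.round(v,3).tolist() for k,v in o.items() if k in("ee_pos","clock","wrist_force","opening")})
P,Rc=now(); print(toR(P).round(1))
w=grab("wrist"); save(w,"w22.pkl")
f=w["frame"].astype(int); r,g,b=f[...,0],f[...,1],f[...,2]
m=((r>80)&(g<0.55*r)&(b<0.6*r)); m[:200]=0;m[:,:225]=0;m[:,335:]=0
n,lab,st,c=cv2.connectedComponentsWithStats(m.astype(np.uint8)); 
for i in range(1,n):
    if st[i,4]>80: print(st[i],c[i].round(1),"post rack",toR(onz(w,*c[i],134)).round(1))
print(proj(w,[P+Rc.apply([0,0,-20])]).round(1))
E
```

```text
{'clock': 29.55, 'ee_pos': [599.104, -35.404, 116.417], 'wrist_force': [0.097, 0.618, 0.175], 'opening': 42.87}
[  3.5 -71.6 116.4]
[ 254  276   48   50 1158] [278.5 296.4] post rack [  2.6 -75.8 134. ]
[[276.2 308.2]]
```

```bash
python3 - <<'E'
from lines import *
def tip(im,win):
    f=im["frame"].astype(int); r,g,b=f[...,0],f[...,1],f[...,2]
    m=((r>100)&(g<0.6*r)&(b<0.65*r)&(r-g>50)); k=np.zeros(m.shape,bool); x0,y0,x1,y1=win; k[y0:y1,x0:x1]=1; m&=k
    n,lab,st,c=cv2.connectedComponentsWithStats(m.astype(np.uint8)); i=1+np.argmax(st[1:,4]); return c[i],st[i]
s=grab("side"); save(s,"s23.pkl"); s0=pickle.load(open("s0.pkl","rb")); t0=pickle.load(open("t0.pkl","rb")); s20=pickle.load(open("s20.pkl","rb"))
for nm,im,y in (("s0",s0,-148),("t0",t0,-148),("s20",s20,-72),("now",s,-72)):
    q=proj(im,[rw(0,y,131)])[0]; c,st=tip(im,[int(q[0]-9),int(q[1]-9),int(q[0]+9),int(q[1]+9)])
    print(nm,q.round(1),c.round(1),st,"rack@130",toR(onz(im,*c,130)).round(1),"bbox centre@130",toR(onz(im,st[0]+st[2]/2-.5,st[1]+st[3]/2-.5,130)).round(1))
E
```

```text
s0 [252.4 170. ] [250.5 171.6] [247 168   8   8  46] rack@130 [   4.2 -141.3  130. ] bbox centre@130 [   4.2 -141.8  130. ]
t0 [314.3 172.5] [311.3 172.5] [307 168   9   9  35] rack@130 [   1.2 -140.4  130. ] bbox centre@130 [   2.6 -139.9  130. ]
s20 [246.1 187.6] [244. 189.] [241 186   7   7  36] rack@130 [  4.3 -66.6 130. ] bbox centre@130 [  4.4 -66.7 130. ]
now [246.1 187.6] [244.3 188.9] [241 186   8   7  47] rack@130 [  3.9 -67.4 130. ] bbox centre@130 [  3.1 -66.9 130. ]
```

Request:
move_arm(plan=[[[0,0,-1],[0,0,0]],[[0,0,-1],[0,0,0]],[[0,0,-1.5],[0,0,0]],[[0,0,-2.5],[0,0,0]],[[0,0,-3],[0,0,0]],[[2,0,-3],[0,0,0]],[[4,0,-1],[0,0,0]],[[4,0,0],[0,0,0]],[[4,0,0],[0,0,0]],[[4,0,0],[0,0,0]]])

```text
clock: 30.65
ee_pos: [621.3, -215.8, 247.7]
ee_rot: [0.749, -0.663, 0.0, 0.0]
wrist_force: [1.2, 0.0, 0.2]
opening: 42.7
```

Request:
move_arm(plan=[[[4,0,0],[0,0,0]],[[4,0,0],[0,0,0]],[[4,0,0],[0,0,0]],[[0,0,0],[0,0,0]],[[0,0,0],[0,0,0]]])

```text
clock: 31.15
ee_pos: [635.5, -334.3, 246.3]
ee_rot: [0.748, -0.663, -0.001, 0.0]
wrist_force: [0.5, 0.7, -0.4]
opening: 42.6
```

```bash
python3 - <<'E'
from chk import *
chk('24',[('red',40),('white',96),('blue',152),('black',-16)])
from asc import asc
t=pickle.load(open("t24.pkl","rb")); s=pickle.load(open("s24.pkl","rb"))
asc(t,180,160,345,210)
asc(s,225,165,285,230)
# bystanders: compare with first frames
for nm,a,b in (("side","s0.pkl","s24.pkl"),("top","t0.pkl","t24.pkl")):
    A=pickle.load(open(a,"rb"))["frame"].astype(int);B=pickle.load(open(b,"rb"))["frame"].astype(int)
    for what,p in (("tape",None),):
        pass
    def ctr(F,m): ys,xs=np.nonzero(m(F)); return np.round([xs.mean(),ys.mean(),len(xs)],1)
    ye=lambda F:(F[...,0]>170)&(F[...,1]>150)&(F[...,2]<70)
    print(nm,"tape",ctr(A,ye),ctr(B,ye))
E
```

```text
{'clock': 31.15, 'ee_pos': [635.46, -334.28, 246.33], 'wrist_force': [0.54, 0.74, -0.41], 'opening': 42.64}
tcp rack [   3.5 -372.7  246.3]
red side [235.2 215.2] [234.7 215.5] [14, 18, 184] [  0.6  42.2 138. ]
red top [240.4 180.5] [240.4 180.7] [13, 14, 136] [ -0.8  40.2 138. ]
white side [229.2 231.6] [228.  231.5] [14, 17, 175] [  2.7  97.  138. ]
white top [218.3 183. ] [218.2 182.2] [13, 14, 153] [  2.   95.9 138. ]
blue side [222.7 249.5] [222.7 249.5] [15, 18, 213] [ -0.3 152.8 138. ]
blue top [196.2 185.5] [196.2 186.1] [13, 13, 134] [ -1.5 151.9 138. ]
black side [240.7 200. ] [239.9 200. ] [13, 16, 158] [  1.8 -14.6 138. ]
black top [262.5 177.9] [262.7 177.6] [12, 13, 117] [  0.6 -16.5 138. ]
     8         9         0         1         2         3         4         5         6         7         8         9         0         1         2         3         4    
 160 .....................................................................................................................................................................
 161 .......................................
[... 12089 characters left out ...]
.......
 221 ....ORRRRRRRRRRROOOOOO...GGwwwwK.......OOO..................
 222 ...OORRRRRRRRRRROOOOO....GGwwwwK.......KOO..................
 223 .......RRRRRRRROOOOOOO...GGKwwwK.......KO...................
 224 WWWWWWW.ORRROOOOOOOOOO....wwwwwK......KKO...................
 225 WWWWWWWW.OOOOO..OOOOOOOO..wwww........KK....................
 226 WWWWWWWWWOOOOO..OOOOOOOOO.wwwwG.......KO..OOO...............
 227 WWWWWWWWW.OOOO...OOOOOOOO..ww.G......OKO....................
 228 WWWWWWWWW.OOOOO...OOOOOO...ww.G......KK...O.O...............
 229 WWWWWWWWW.OOOOO..OOOOOOO..OwwG.......KO.....................
side tape [268.8 368.9 847. ] [267.6 369.2 783. ]
top tape [133.8 254.8 163. ] [134.8 255.4 137. ]
```

```bash
python3 - <<'E'
from lines import *
A=pickle.load(open("t0.pkl","rb"))["frame"]; B=pickle.load(open("t24.pkl","rb"))["frame"]
A2=pickle.load(open("s0.pkl","rb"))["frame"]; B2=pickle.load(open("s24.pkl","rb"))["frame"]
for n,a,b,(x0,y0,x1,y1) in (("jar top",A,B,(108,165,150,203)),("tin top",A,B,(402,145,445,185)),("sander top",A,B,(398,232,434,282)),("tape top",A,B,(110,232,158,278)),("jar side",A2,B2,(158,318,206,368)),("tin side",A2,B2,(256,115,288,155)),("sander side",A2,B2,(318,142,362,172)),("tape side",A2,B2,(240,340,300,400))):
    tpl=cv2.cvtColor(a[y0:y1,x0:x1],cv2.COLOR_RGB2GRAY); img=cv2.cvtColor(b[y0-8:y1+8,x0-8:x1+8],cv2.COLOR_RGB2GRAY)
    r=cv2.matchTemplate(img,tpl,cv2.TM_CCOEFF_NORMED); _,v,_,l=cv2.minMaxLoc(r); print(n,"shift",l[0]-8,l[1]-8,round(v,3))
o=arm.get_obs(); print(o["clock"],np.round(o["wrist_force"],2))
E
```

```text
jar top shift 0 0 1.0
tin top shift 8 -3 0.446
sander top shift -3 -8 0.329
tape top shift 0 0 0.996
jar side shift 0 0 0.999
tin side shift 0 0 0.87
sander side shift 0 0 0.938
tape side shift 0 0 0.997
31.25 [-0.42  0.18 -0.37]
```

```bash
python3 - <<'E'
from bench import arm
print(arm.close_job())
E
```

```text
the job is handed in; nothing more can be done
None
```

The job is done and handed in at about 31 s. All four bottles stand in the lane, pushed up against the end stop with the follower behind them.

**What I did:** I gripped the red bottle by its cap, lifted it, turned it 60° upright and lowered it into its gap until the force reading showed the floor. I did the same with the blue bottle. Only when all four stood did I grip the follower's post and push until the push force rose to 23 N. Then I let go and moved the arm clear.

**Last checks:**
- **Caps:** in the top view the caps lie at y = 151.9, 95.9, 40.2 and -16.5 mm along the lane. That is 56, 55.7 and 56.7 mm apart for 56 mm bottles, and the first figure matches the 152 mm of a bottle touching the end stop. The side view agrees to within about 2 mm that they are upright.
- **Follower:** the side view puts the post at about -67 mm, a travel of roughly 0.081 m, against the 0.080 expected for a closed row. In the top view its block is right up against the last bottle.
- **Bystanders:** jar and tape show no shift in either view. Tin and sander show none in the side view.

**What disagreed or could not be checked:**
- The wrist camera placed the post about 5 mm further back than the top and side cameras. I relied on those two and on the bottle spacing.
- The arm was most likely blocking the tin and sander in the last top view, so that match failed and only the side view covers them.
- The limit of 40 viewed pictures was reached before the follower was moved, so the later checks are numeric only.

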